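# Put the mixed-up baking moulds on their own dishes

## Robot

A 6-joint arm with a two-finger parallel gripper is mounted at the origin on the work surface. World frame = base frame: x ahead of the robot, y to its left, z up, the work surface at z = 0. Lengths are in mm, angles in rad, forces in N, time in s.
With the tool pointing down it reaches from about 350 to 775 mm from the base axis. Payload 7.3 kg.
Tool frame: the origin (TCP) lies at the centre of the arm's flange, where the gripper is bolted on; the fingertips stand 178 mm ahead of it and the grasp point (between the pads) lies 159 mm ahead of it; z points along the fingers, y is the direction in which the jaws open and shut (so a half turn about z gives the same grasp; the last joint's range is limited). The gripper opens to 92 mm and grips with 3 to 60 N. Pads are 19 mm wide; open, the fingers measure 130 mm over their backs; the gripper's body (75 mm by 190 mm) begins 47 mm behind the grasp point.
Start: joints at [1.149, 0.342, 1.524, -0, 1.275, -0.146], TCP at [142.944, 505.168, 404.741] pointing down, gripper open.
Joint ranges: [-2.53, 2.53], [-0.77, 2.02], [0.04, 2.7], [-1, 4.14], [0.28, 2.66], [-3.11, 3.11]. Speed limits (rad/s): [2.57, 2.57, 3.14, 3.14, 3.14, 3.14].

## Interface

Orientations are given as [roll, pitch, yaw] about the fixed x, y, z axes, in that order (R = Rz(yaw) Ry(pitch) Rx(roll)).
In Python, from plant import status, viewer, ticket gives the robot as it stands.
- The arm moves only by the tool play_rows, never from a script. Its argument "commands" is a list of rows, each an object with "offset": the shift along the tool's x, y, z in m, a list of three; "twist": the turn about the tool's z in degrees. A call has 1 to 5 rows; each row shifts and turns the commanded pose from where the row before left it, along the tool's axes as they then stand; what a row does not reach is not made up. A row lasts 1/10 s, in which the tool goes at most 50 mm and 8.59 degrees, less where a joint would pass 70% of its speed; a pose out of reach is approached as far as the arm can. A call with a gripper value outside its range is refused whole. "jaw" is the closure in counts, from 0 (fully open) to 255 (shut), set as the call begins (left out, the last holds). The fingers move at their own pace and stop on an object; the grip force is fixed at half the most. Time passes only in rows, so rows that do not move let the fingers close. It gives the time, the measured TCP pose, the force and the opening at its end, in the units of the state.
- status.get_obs(): the state, without advancing time (a new reading comes with each control period).
- viewer.capture(name): name is "scene" or "top" or "wrist"; returns the picture (420x560x3 uint8, red, green, blue); there is no depth.
- viewer.camera_params(name): a dict with "fov_y" (degrees; the focal length in pixels is half the picture's height over the tangent of half this angle, whatever the lens; pixels are square), "cx", "cy" (the principal point, pixels), "rvec" (rotation vector, rad) and "tvec" (3), from world to camera coordinates, as OpenCV has them; the wrist camera has in their place "T_tool_cam" (4x4, takes a point from camera to tool coordinates, whose origin is the TCP and whose axes are the flange's). Camera axes: x right, y down, z forward; pixel columns grow to the right and rows downward; lengths in mm; the calibration is good to about 2 mm. A picture is of the moment at which its call begins: read the wrist's pose just before it. camera_params takes no time and is no camera call.
- ticket.close_job(): hands the job in, once; it reports no verdict.
The state is a dict: "time": time; "joint_positions": joint angles; "dq": joint speeds; "tau": joint torques, N m; "tool_pos": TCP position; "tcp_rot": TCP orientation; "contact_force": force on the tool from outside, world axes, zero at the start; "moment": the same for the moment, N m; "grip_width": finger opening in mm.
Only numpy, scipy, OpenCV 4.12 (cv2) and the standard library are available. Lean on these libraries where they do the work, as an engineer would, in place of code of your own. Each camera call takes 0.05 s, during which the arm holds its last target.

## Task

All four steel baking moulds have been put back on the wrong white dishes. Swap them round so that each stands flat in the middle of the dish of its own shape and size (big round, small round, square, oblong), with the oblong mould lying lengthwise along the oblong dish; the bare wooden board is free for parking a mould on the way. Keep the moulds upright throughout and leave the pasta press where it is.

Things in the scene. Friction and masses are not known exactly. Their poses are not given: they have to be found in the camera images.
- large_round_mould: The big round mould: cylinder of 64 mm outer diameter. Open-topped stainless steel mould, wall 3 mm, 48 mm high, about 0.15 kg; straight upright sides. Origin: centre of its underside; z up.
- small_round_mould: The small round mould: cylinder of 40 mm outer diameter. Open-topped stainless steel mould, wall 3 mm, 48 mm high, about 0.15 kg; straight upright sides. Origin: centre of its underside; z up.
- square_mould: The square mould: 50 x 50 mm outside. Open-topped stainless steel mould, wall 3 mm, 48 mm high, about 0.15 kg; straight upright sides. Origin: centre of its underside; z up. x and y are square to its sides.
- oblong_mould: The oblong (rectangular) mould: 74 mm long along its x, 36 mm wide along its y, outside. Open-topped stainless steel mould, wall 3 mm, 48 mm high, about 0.15 kg; straight upright sides. Origin: centre of its underside; z up.
- large_round_dish: The big round dish: 128 mm outer, 120 mm inner diameter. Fixed white ceramic dish, low tray with a 4 mm thick floor and a rim whose top is 8 mm above the table. Origin: centre of its underside, at table height; z up. At the start it holds a wrong mould.
- small_round_dish: The small round dish: 98 mm outer, 90 mm inner diameter. Fixed white ceramic dish, low tray with a 4 mm thick floor and a rim whose top is 8 mm above the table. Origin: centre of its underside, at table height; z up. At the start it holds a wrong mould.
- square_dish: The square dish: 106 x 106 mm outside, 98 x 98 mm inside. Fixed white ceramic dish, low tray with a 4 mm thick floor and a rim whose top is 8 mm above the table. Origin: centre of its underside, at table height; z up. x and y are square to its sides. At the start it holds a wrong mould.
- oblong_dish: The oblong (rectangular) dish: 134 mm along its x and 88 mm along its y outside, 126 x 80 mm inside. Fixed white ceramic dish, low tray with a 4 mm thick floor and a rim whose top is 8 mm above the table. Origin: centre of its underside, at table height; z up. At the start it holds a wrong mould.
- board: The spare board: fixed plain round wooden disc, 124 mm diameter, 12 mm thick, no rim; empty at the start. Origin: centre of its underside, at table height.
- press: Bystander, loose: steel pasta press standing on the table to the left of the work, a cup 76 mm across and 78 mm high with one pink handle that sticks out about 180 mm along its +y, 68 mm up. Origin: centre of the cup's underside.
There are look-alikes about, which are no part of the job. What is shaped like the oblong_mould but purple is not meant. Leave any purple look-alike of the large_round_mould alone.

How it is judged:
By the outcome, as a careful person would: the job done as asked, in the order asked, and still so for the second after the job is handed in, with the robot touching nothing.
It also fails if it takes over 128 s, if anything falls off the work surface, if the arm or the gripper's body presses on something with over 40 N, if the wrist force passes 120 N, or if a joint passes its speed limit or range.

## Working session

There is one attempt and no reset: what is moved stays moved. The work goes in short steps, Python scripts to look and compute and a tool call to move; the robot and the scene stay as the last step left them, time stands still between calls to the robot, and variables do not carry over. Pictures are saved under pics/ and viewed, and the job is handed in when it is done.

Besides the shell and the picture viewer there is one more tool, called as name(argument=value, ...), one argument or row to a line, values as JSON. play_rows: Moves the arm, as the interface text tells. Its arguments: {"type":"object","properties":{"commands":{"type":"array"},"jaw":{"type":"number"}},"required":["commands"]}

```bash
ls; mkdir -p pics; python3 - <<'E'
from plant import status, viewer
import cv2
print(status.get_obs())
for n in("scene","top"):
    im=viewer.capture(n); cv2.imwrite(f"pics/{n}0.png",im[:,:,::-1]); print(n,viewer.camera_params(n))
print(viewer.camera_params("wrist"))
E
```

```text
pics
{'time': 0.0, 'joint_positions': array([ 1.14899124e+00,  3.42735372e-01,  1.52503236e+00, -2.98843880e-05,
        1.27538587e+00, -1.46018230e-01]), 'dq': array([ 0.00079199, -0.00111457,  0.0001877 , -0.00094774,  0.00038857,
       -0.00059893]), 'tau': array([ 2.41688707e-03, -4.31233513e+01, -2.44228506e+01,  7.21831759e-02,
        5.55352808e-02, -1.23330374e-04]), 'tool_pos': array([142.89492478, 505.03748029, 404.03282484]), 'tcp_rot': array([-3.14004416e+00, -1.98845310e-04,  2.86581437e+00]), 'contact_force': array([ 0.41485431,  0.30544802, -0.58507268]), 'moment': array([ 0.00234111, -0.0164774 ,  0.01994811]), 'grip_width': 91.78532786520589}
scene {'fov_y': 54.49289430291567, 'cx': 279.2878542331081, 'cy': 210.06051349769376, 'rvec': array([ 1.23637333,  2.14442427, -1.0775346 ]), 'tvec': array([ 195.9565885 , -243.36760591, 1322.72068564])}
top {'fov_y': 55.25439622311545, 'cx': 276.8063931214254, 'cy': 211.12521432953827, 'rvec': array([ 2.16785507, -2.18430963,  0.06266563]), 'tvec': array([  76.2915698 ,  503.66169409, 1007.16862725])}
{'fov_y': 68.3348599603066, 'cx': 276.5659560327995, 'cy': 207.27450261663802, 'T_tool_cam': array([[ 1.15825605e-03, -9.58899877e-01, -2.83742286e-01,
         7.55997932e+01],
       [ 9.99999322e-01,  1.14386727e-03,  2.16397351e-04,
         6.35718836e-01],
       [ 1.17060122e-04, -2.83742344e-01,  9.58900552e-01,
         2.06821963e+01],
       [ 0.00000000e+00,  0.00000000e+00,  0.00000000e+00,
         1.00000000e+00]])}
```

View pics/top0.png

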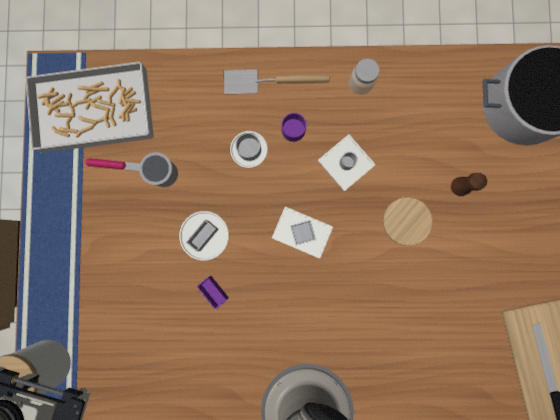

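View pics/scene0.png

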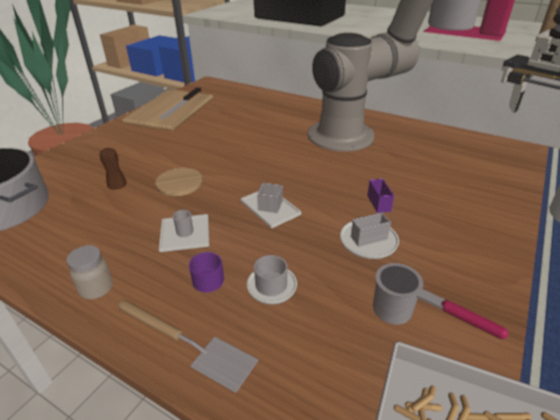

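```bash
cat > h.py <<'E'
import numpy as np, cv2
from scipy.spatial.transform import Rotation as R
from plant import status, viewer
def cam(name, obs=None):
    p=viewer.camera_params(name); f=210/np.tan(np.radians(p['fov_y'])/2)
    K=np.array([[f,0,p['cx']],[0,f,p['cy']],[0,0,1.]])
    if name=='wrist':
        T=np.eye(4); T[:3,:3]=R.from_euler('xyz',obs['tcp_rot']).as_matrix(); T[:3,3]=obs['tool_pos']
        W=T@p['T_tool_cam']; return K,W[:3,:3],W[:3,3]
    Rm=cv2.Rodrigues(np.array(p['rvec']))[0]
    return K,Rm.T,-Rm.T@p['tvec']
def cast(c,uv,z):
    K,Rw,C=c; uv=np.asarray(uv,float).reshape(-1,2)
    d=np.c_[uv,np.ones(len(uv))]@np.linalg.inv(K).T@Rw.T
    return (C+d*((z-C[2])/d[:,2])[:,None])[:,:2]
def proj(c,P):
    K,Rw,C=c; q=(np.asarray(P,float)-C)@Rw@K.T; return q[:,:2]/q[:,2:]
def snap(name,fn):
    o=status.get_obs(); im=viewer.capture(name)[:,:,::-1].copy(); cv2.imwrite(f'pics/{fn}.png',im); return im,cam(name,o),o
def delta(o,x,y,z=None,yaw=None,mod=np.pi):
    """tool-frame move to TCP x,y,z,yaw"""
    d=np.array([x,y,o['tool_pos'][2] if z is None else z])-o['tool_pos']
    t=R.from_euler('xyz',o['tcp_rot']).as_matrix().T@d
    tw=None
    if yaw is not None:
        e=(yaw-o['tcp_rot'][2]+mod/2)%mod-mod/2; tw=-np.degrees(e)
    return t,tw
E
python3 - <<'E'
from h import *
im=cv2.imread('pics/top0.png'); c=cam('top'); print(c[2])
print(cast(c,[[307,400]],0))
g=im[100:320,120:460]; cv2.imwrite('pics/topcrop.png',cv2.resize(g,None,fx=2.3,fy=2.3,interpolation=cv2.INTER_CUBIC))
m=((im.min(2)>190)*255).astype(np.uint8)
cs,_=cv2.findContours(m,cv2.RETR_EXTERNAL,cv2.CHAIN_APPROX_NONE)
for k in cs:
    a=cv2.contourArea(k)
    if a<400: continue
    x,y,w,h=cv2.boundingRect(k)
    if not(150<x<420 and 100<y<300): continue
    P=cast(c,k.reshape(-1,2),8).astype(np.float32)
    print((x,y,w,h),a,cv2.minAreaRect(P),cv2.fitEllipse(P))
hsv=cv2.cvtColor(im,cv2.COLOR_BGR2HSV); 
print(hsv[236,140:0:-1][:0], im[149,230:270:4].tolist(), im[221,408], hsv[221,408],hsv[260,400])
E
```

```text
[ 428.61389415   56.24600886 1042.59803648]
[[28.63210503  0.14121377]]
(182, 212, 46, 48) 1590.5 ((442.9040222167969, 258.8658752441406), (117.16071319580078, 117.54454040527344), 26.256258010864258) ((443.649658203125, 259.3221740722656), (116.63897705078125, 116.9276123046875), 121.03939819335938)
(273, 208, 59, 50) 1631.5 ((450.7307434082031, 8.853271484375), (131.72531127929688, 85.77396392822266), 66.61176300048828) ((450.51318359375, 8.455279350280762), (96.06222534179688, 157.14321899414062), 156.56443786621094)
(319, 135, 55, 55) 1502.0 ((631.6282348632812, -108.72354125976562), (103.82624053955078, 102.83535766601562), 39.690696716308594) ((631.637939453125, -108.51697540283203), (119.09273529052734, 120.63508605957031), 124.65972900390625)
[] [[169, 182, 192], [207, 213, 213], [129, 130, 129], [163, 162, 162], [164, 164, 165], [168, 167, 167], [162, 161, 162], [165, 164, 162], [201, 206, 208], [206, 211, 211]] [117 155 181] [ 18  90 181] [ 12 121 167]
```

View pics/topcrop.png

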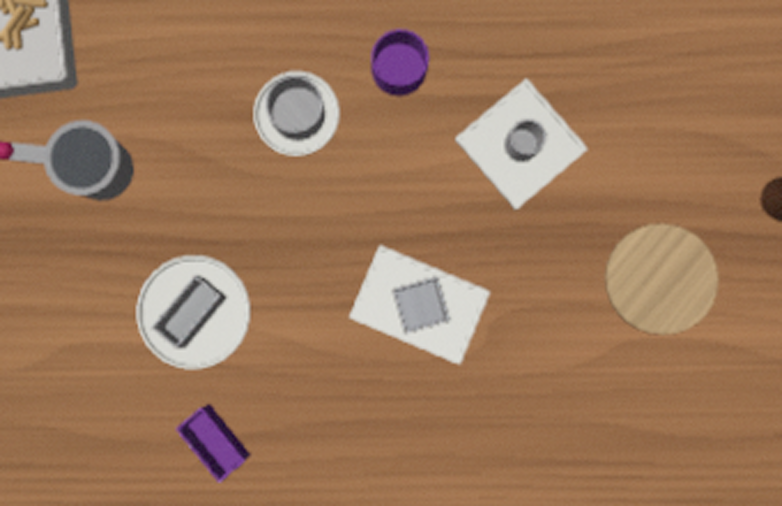

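```bash
python3 - <<'E'
from h import *
print(delta(status.get_obs(),500,50,404,np.pi,2*np.pi))
E
```

```text
(array([-467.52000053, -340.59973117,    0.48907754]), np.float64(-15.804838983942634))
```

play_rows(
  commands=[
    {"offset": [-0.039,-0.0284,0],"twist": 0},
    {"offset": [-0.039,-0.0284,0],"twist": 0},
    {"offset": [-0.039,-0.0284,0],"twist": 0},
    {"offset": [-0.039,-0.0284,0],"twist": 0},
    {"offset": [-0.039,-0.0284,0],"twist": 0},
  ],
)

```text
time: 0.6
tool_pos: [292.5, 313.8, 404.6]
tcp_rot: [-3.141, -0.0, 2.866]
contact_force: [0.7, -0.1, 0.4]
grip_width: 91.8
```

play_rows(
  commands=[
    {"offset": [-0.039,-0.0284,0],"twist": 0},
    {"offset": [-0.039,-0.0284,0],"twist": 0},
    {"offset": [-0.039,-0.0284,0],"twist": 0},
    {"offset": [-0.039,-0.0284,0],"twist": 0},
    {"offset": [-0.039,-0.0284,0],"twist": 0},
  ],
)

```text
time: 1.1
tool_pos: [441.6, 123.8, 404.6]
tcp_rot: [3.141, -0.0, 2.866]
contact_force: [1.4, 1.2, 0.1]
grip_width: 91.8
```

play_rows(
  commands=[
    {"offset": [-0.039,-0.0284,0],"twist": 0},
    {"offset": [-0.039,-0.0284,0],"twist": 0},
    {"offset": [0,0,0],"twist": -7.9},
    {"offset": [0,0,0],"twist": -7.9},
    {"offset": [0,0,0],"twist": 0},
  ],
)

```text
time: 1.6
tool_pos: [500.6, 49.3, 404.2]
tcp_rot: [3.141, -0.001, -3.141]
contact_force: [-1.1, 0.3, -0.2]
grip_width: 91.6
```

```bash
python3 - <<'E'
from h import *
im,c,o=snap('wrist','w1'); print(o['time'],o['tool_pos'],o['tcp_rot'],o['dq'].round(3),c[2])
E
```

```text
1.6 [500.55743347  49.32116371 404.16656045] [ 3.14139512e+00 -1.18219390e-03 -3.14139797e+00] [ 0.017 -0.013  0.002  0.001 -0.     0.144] [425.05287412  49.545225   383.5738262 ]
```

View pics/w1.png

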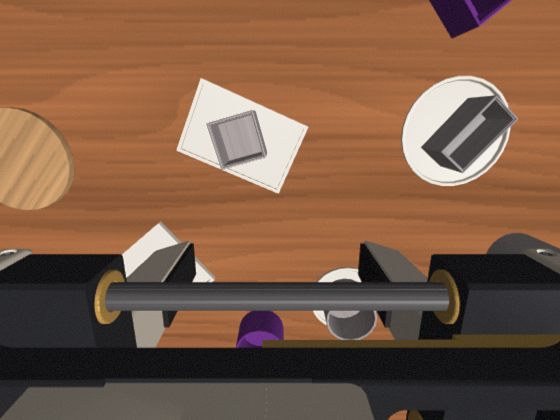

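play_rows(
  commands=[
    {"offset": [-0.048,0,0],"twist": 0},
    {"offset": [-0.048,0,0],"twist": 0},
    {"offset": [-0.048,0,0],"twist": 0},
    {"offset": [-0.048,0,0],"twist": 0},
    {"offset": [0,0,0],"twist": 0},
  ],
)

```text
time: 2.15
tool_pos: [696.9, 49.9, 399.9]
tcp_rot: [3.141, -0.002, 3.138]
contact_force: [-1.3, -1.5, -0.6]
grip_width: 91.7
```

```bash
python3 - <<'E'
from h import *
im1=cv2.imread('pics/w1.png')
np.savez('c1.npz',*cam('wrist',dict(tool_pos=np.array([500.55743347,49.32116371,404.16656045]),tcp_rot=[3.14139512,-0.00118219390,-3.14139797])))
im,c,o=snap('wrist','w2'); np.savez('c2.npz',*c); print(o['time'],o['tool_pos'],o['tcp_rot'],o['dq'].round(3),c[2])
cv2.imwrite('pics/w1z.png',cv2.resize(im1[60:200,170:310],None,fx=4,fy=4,interpolation=cv2.INTER_CUBIC))
cv2.imwrite('pics/w1y.png',cv2.resize(im1[60:200,390:530],None,fx=4,fy=4,interpolation=cv2.INTER_CUBIC))
E
```

```text
2.15 [696.87075366  49.90279835 399.86603235] [ 3.14145568e+00 -2.29777019e-03  3.13808494e+00] [ 0.002 -0.112  0.187 -0.    -0.007 -0.009] [621.34680952  50.40447879 379.3622969 ]
```

View pics/w2.png

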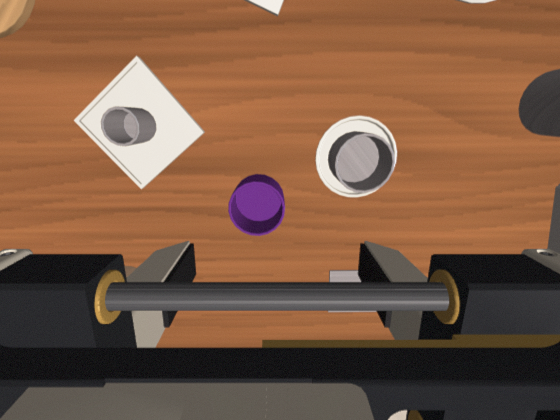

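View pics/w1z.png

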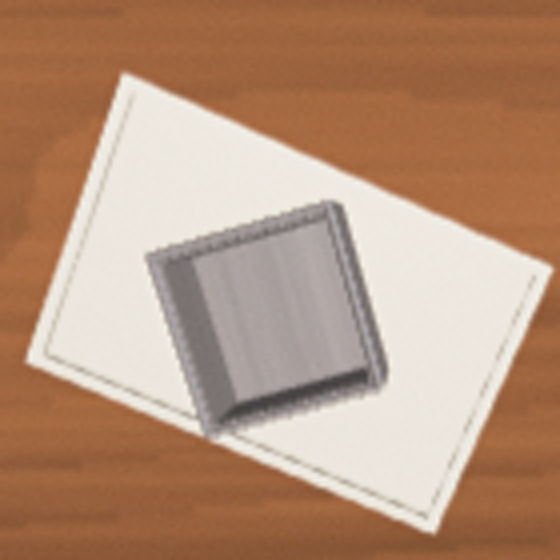

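View pics/w1y.png

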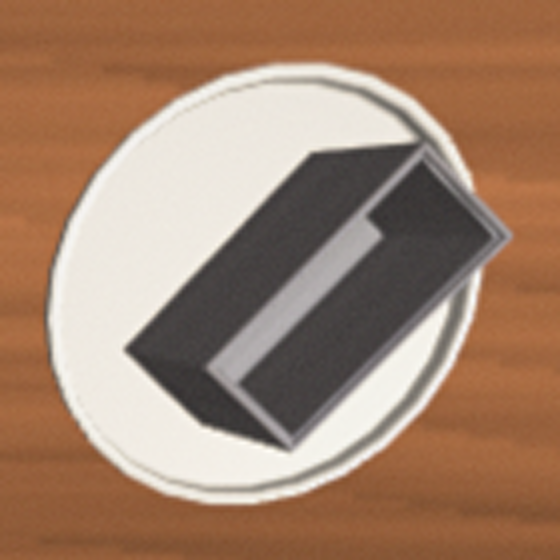

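```bash
cat > d.py <<'E'
from h import *
def ld(f):
    z=np.load(f); return z['arr_0'],z['arr_1'],z['arr_2']
def dishes(im,c,z=8,thr=175):
    m=((im.min(2)>thr)*255).astype(np.uint8); m[235:]=0
    cs,_=cv2.findContours(m,cv2.RETR_EXTERNAL,cv2.CHAIN_APPROX_NONE)
    for k in cs:
        if cv2.contourArea(k)<800: continue
        P=cast(c,cv2.convexHull(k).reshape(-1,2),z).astype(np.float32)
        A=cv2.minAreaRect(P)
        print(cv2.boundingRect(k),'rect',np.round(A[0],1),np.round(A[1],1),round(A[2],1),'circ',np.round(cv2.minEnclosingCircle(P)[0],1),round(cv2.minEnclosingCircle(P)[1],1))
def quad(c,z4,x0,y0,z=52):
    uv=(np.array(z4,float)+.5)/4-.5+[x0,y0]
    P=cast(c,uv,z); print(P.round(1).tolist(),'centre',P.mean(0).round(1)); 
    for i in range(4):
        e=P[(i+1)%4]-P[i]; print(np.linalg.norm(e).round(1),np.degrees(np.arctan2(e[1],e[0])).round(1)%180,end=' | ')
    print()
E
python3 - <<'E'
from d import *
c1=ld('c1.npz');c2=ld('c2.npz')
i1=cv2.imread('pics/w1.png');i2=cv2.imread('pics/w2.png')
dishes(i1,c1);dishes(i2,c2)
quad(c1,[(147,254),(333,202),(374,388),(208,438)],170,60)
quad(c1,[(425,146),(512,238),(290,448),(207,367)],390,60)
cv2.imwrite('pics/w2z.png',cv2.resize(i2[50:200,65:215],None,fx=4,fy=4,interpolation=cv2.INTER_CUBIC))
cv2.imwrite('pics/w2y.png',cv2.resize(i2[90:230,290:430],None,fx=4,fy=4,interpolation=cv2.INTER_CUBIC))
# board from top
t=cv2.imread('pics/top0.png'); c=cam('top'); h=cv2.cvtColor(t,cv2.COLOR_BGR2HSV)
m=((h[:,:,1]<108)&(h[:,:,2]>140)).astype(np.uint8)*255; m[:, :370]=0;m[:,450:]=0;m[:185]=0;m[260:]=0
m=cv2.morphologyEx(m,cv2.MORPH_OPEN,np.ones((3,3)))
k=max(cv2.findContours(m,cv2.RETR_EXTERNAL,cv2.CHAIN_APPROX_NONE)[0],key=cv2.contourArea)
print('board',cv2.minEnclosingCircle(cast(c,k.reshape(-1,2),12).astype(np.float32)))
m=((t.min(2)>185)*255).astype(np.uint8); m[:130]=0;m[170:]=0;m[:,:225]=0;m[:,275:]=0
k=np.concatenate(cv2.findContours(m,cv2.RETR_EXTERNAL,cv2.CHAIN_APPROX_NONE)[0])
print('srd top',cv2.minEnclosingCircle(cast(c,k.reshape(-1,2),8).astype(np.float32)))
E
```

```text
(177, 79, 131, 114) rect [450.4   7.7] [133.6  87.4] 66.6 circ [450.3   7.6] 78.9
(402, 76, 108, 110) rect [444.3 260.8] [125.5 124.5] 13.6 circ [444.1 261.3] 63.2
(316, 116, 81, 81) rect [667.9 143.8] [92.6 95.8] 55.2 circ [668.7 145.1] 48.2
(74, 56, 129, 133) rect [ 631.5 -109.6] [105.9 106. ] 39.7 circ [ 631.4 -109.6] 74.2
[[432.1, -22.9], [419.2, 25.4], [466.5, 35.4], [479.9, -9.5]] centre [449.4   7.1]
50.0 104.9 | 48.3 11.9 | 46.9 106.7 | 49.7 15.699999999999989 | 
[[405.4, 271.3], [427.7, 298.2], [482.3, 250.3], [460.7, 224.6]] centre [444.  261.1]
35.0 50.4 | 72.7 138.8 | 33.6 49.900000000000006 | 72.4 139.8 | 
board ((477.0898132324219, -260.96630859375), 62.50291442871094)
srd top ((669.2970581054688, 146.04319763183594), 47.45789337158203)
```

View pics/w2z.png

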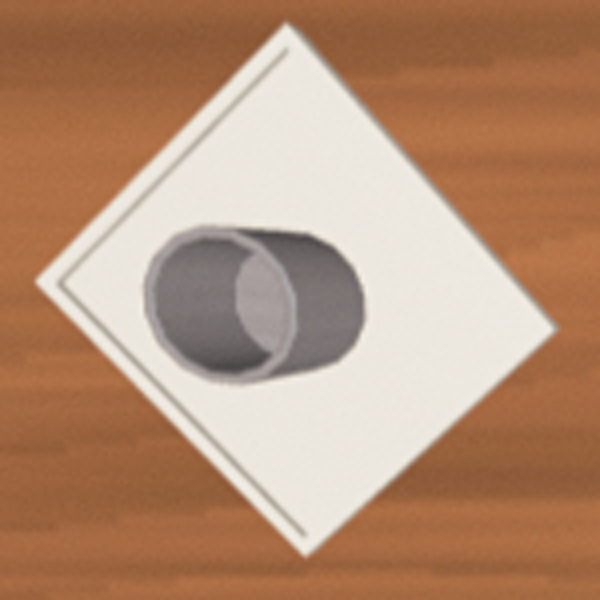

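View pics/w2y.png

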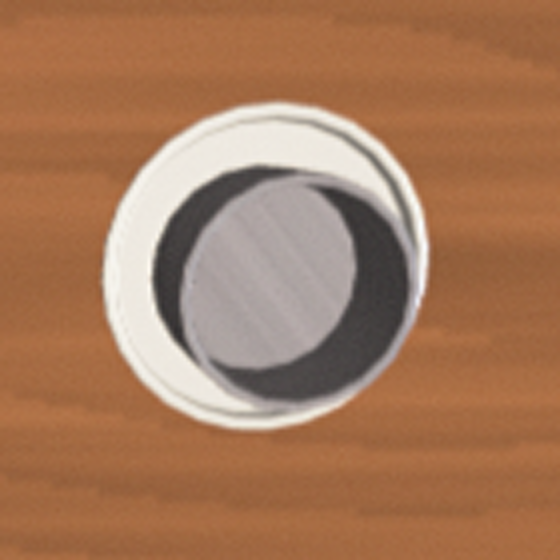

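```bash
cat > go.py <<'E'
import sys
from h import *
x,y,z,psi=map(float,sys.argv[1:5])
o=status.get_obs(); t,tw=delta(o,x,y,z,np.radians(psi)); n=int(np.ceil(np.linalg.norm(t)/48)); m=int(np.ceil(abs(tw)/8.5))
print('t',round(o['time'],2),o['tool_pos'].round(1),'yaw',np.degrees(o['tcp_rot'][2]).round(2),'w',round(o['grip_width'],1),'tot',t.round(1),round(tw,2)); 
if n: print(n,'x',(t/n/1000).round(5))
if m: print(m,'x',round(tw/m,3))
E
python3 - <<'E'
from d import *
c2=ld('c2.npz')
for q in [(222,305)]: print(cast(c2,(np.array(q)+.5)/4-.5+[65,50],52))
for q in [(300,290)]: print(cast(c2,(np.array(q)+.5)/4-.5+[290,90],52))
print(cast(c2,[257,204],48), cast(cam('top'),[157,167],78))
E
python3 go.py 444 261 300 139.3
```

```text
[[ 630.18107802 -109.63574613]]
[[667.86727919 143.52429624]]
[[714.72286474  28.51829003]] [[610.34554103 363.48309285]]
t 2.2 [694.4  50.1 400.8] yaw 179.84 w 91.8 tot [250.6 210.2 101.9] 40.54
8 x [0.03133 0.02627 0.01274]
5 x 8.108
```

play_rows(
  commands=[
    {"offset": [0.0313,0.0263,0.0127],"twist": 0},
    {"offset": [0.0313,0.0263,0.0127],"twist": 0},
    {"offset": [0.0313,0.0263,0.0127],"twist": 0},
    {"offset": [0.0313,0.0263,0.0127],"twist": 0},
    {"offset": [0.0313,0.0263,0.0127],"twist": 0},
  ],
)

```text
time: 2.7
tool_pos: [532.6, 182.2, 341.8]
tcp_rot: [3.141, 0.001, 3.139]
contact_force: [0.4, 0.7, 0.3]
grip_width: 91.8
```

play_rows(
  commands=[
    {"offset": [0.0313,0.0263,0.0127],"twist": 0},
    {"offset": [0.0313,0.0263,0.0127],"twist": 0},
    {"offset": [0.0313,0.0263,0.0127],"twist": 0},
    {"offset": [0,0,0],"twist": 8.1},
    {"offset": [0,0,0],"twist": 8.1},
  ],
)

```text
time: 3.2
tool_pos: [439.0, 260.8, 303.8]
tcp_rot: [-3.142, -0.0, 2.854]
contact_force: [0.8, -0.4, 0.0]
grip_width: 91.7
```

play_rows(
  commands=[
    {"offset": [0,0,0],"twist": 8.1},
    {"offset": [0,0,0],"twist": 8.1},
    {"offset": [0,0,0],"twist": 8.1},
    {"offset": [0,0,0],"twist": 0},
    {"offset": [0,0,0],"twist": 0},
  ],
)

```text
time: 3.7
tool_pos: [441.0, 260.0, 303.8]
tcp_rot: [3.141, 0.0, 2.438]
contact_force: [0.3, -0.3, 0.9]
grip_width: 91.6
```

```bash
python3 go.py 444 261 193 139.3;  python3 -c "
from h import *
snap('wrist','w3')"
```

```text
t 3.7 [441.  260.  303.8] yaw 139.67 w 91.6 tot [ -1.7   2.6 110.8] 0.37
3 x [-0.00055  0.00087  0.03695]
1 x 0.37
```

View pics/w3.png

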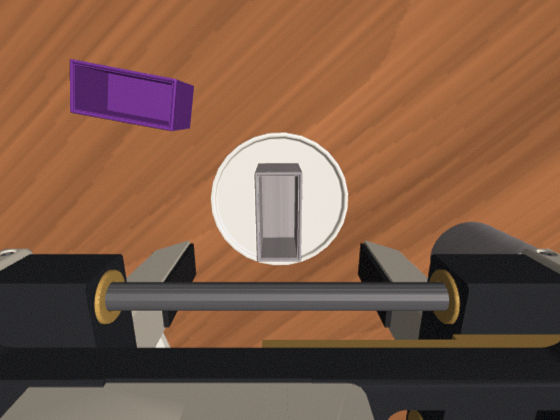

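play_rows(
  commands=[
    {"offset": [-0.0006,0.0009,0.04],"twist": 0.4},
    {"offset": [-0.0006,0.0009,0.04],"twist": 0},
    {"offset": [-0.0005,0.0008,0.03],"twist": 0},
    {"offset": [0,0,0],"twist": 0},
    {"offset": [0,0,0],"twist": 0},
  ],
)

```text
time: 4.25
tool_pos: [445.1, 261.1, 193.6]
tcp_rot: [-3.141, -0.0, 2.429]
contact_force: [0.7, -0.0, -0.1]
grip_width: 91.7
```

play_rows(
  commands=[
    {"offset": [0,0,0],"twist": 0},
    {"offset": [0,0,0],"twist": 0},
    {"offset": [0,0,0],"twist": 0},
    {"offset": [0,0,0],"twist": 0},
    {"offset": [0,0,0],"twist": 0},
  ],
  jaw=255,
)

```text
time: 4.75
tool_pos: [445.1, 261.1, 193.5]
tcp_rot: [3.141, 0.0, 2.428]
contact_force: [0.3, -0.5, 0.5]
grip_width: 56.3
```

play_rows(
  commands=[
    {"offset": [0,0,0],"twist": 0},
    {"offset": [0,0,0],"twist": 0},
    {"offset": [0,0,0],"twist": 0},
    {"offset": [0,0,0],"twist": 0},
    {"offset": [0,0,0],"twist": 0},
  ],
)

```text
time: 5.25
tool_pos: [445.0, 261.0, 193.1]
tcp_rot: [-3.141, -0.0, 2.428]
contact_force: [0.1, 0.1, -0.1]
grip_width: 36.2
```

```bash
python3 go.py 477 -261 290 139.3
```

```text
t 5.25 [445.  261.  193.1] yaw 139.09 w 36.2 tot [-366.  -373.6  -96.9] -0.21
12 x [-0.0305  -0.03113 -0.00807]
1 x -0.206
```

play_rows(
  commands=[
    {"offset": [0,0,-0.02],"twist": 0},
    {"offset": [0,0,-0.04],"twist": 0},
    {"offset": [0,0,-0.037],"twist": 0},
    {"offset": [-0.0155,-0.0156,0],"twist": 0},
    {"offset": [-0.0305,-0.0311,0],"twist": 0},
  ],
)

```text
time: 5.75
tool_pos: [449.4, 196.7, 291.4]
tcp_rot: [3.138, 0.002, 2.431]
contact_force: [1.0, -0.6, -2.2]
grip_width: 35.8
```

play_rows(
  commands=[
    {"offset": [-0.0305,-0.0311,0],"twist": 0},
    {"offset": [-0.0305,-0.0311,0],"twist": 0},
    {"offset": [-0.0305,-0.0311,0],"twist": 0},
    {"offset": [-0.0305,-0.0311,0],"twist": 0},
    {"offset": [-0.0305,-0.0311,0],"twist": 0},
  ],
)

```text
time: 6.25
tool_pos: [462.5, -23.4, 290.1]
tcp_rot: [3.141, 0.0, 2.428]
contact_force: [1.1, 0.2, -0.8]
grip_width: 35.6
```

play_rows(
  commands=[
    {"offset": [-0.0305,-0.0311,0],"twist": 0},
    {"offset": [-0.0305,-0.0311,0],"twist": 0},
    {"offset": [-0.0305,-0.0311,0],"twist": 0},
    {"offset": [-0.0305,-0.0311,0],"twist": 0},
    {"offset": [-0.0305,-0.0311,0],"twist": 0},
  ],
)

```text
time: 6.75
tool_pos: [475.9, -241.0, 289.9]
tcp_rot: [3.141, -0.0, 2.427]
contact_force: [1.2, -0.2, -2.2]
grip_width: 36.4
```

play_rows(
  commands=[
    {"offset": [-0.0155,-0.0156,0],"twist": 0},
    {"offset": [0,0,0],"twist": 0},
    {"offset": [0,0,0],"twist": 0},
    {"offset": [0,0,0],"twist": 0},
    {"offset": [0,0,0],"twist": 0},
  ],
)

```text
time: 7.25
tool_pos: [477.7, -259.9, 290.1]
tcp_rot: [3.141, -0.0, 2.429]
contact_force: [-0.0, -0.4, -1.1]
grip_width: 36.1
```

```bash
python3 go.py 477 -261 202 139.1;  python3 -c "
from h import *
snap('wrist','w4')"
```

```text
t 7.25 [ 477.7 -259.9  290.1] yaw 139.18 w 36.1 tot [-0.2 -1.3 88.1] 0.08
2 x [-0.00012 -0.00067  0.04406]
1 x 0.08
```

View pics/w4.png

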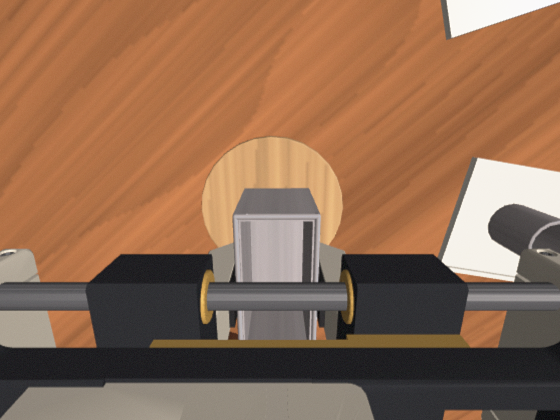

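play_rows(
  commands=[
    {"offset": [0,-0.0013,0.04],"twist": 0},
    {"offset": [0,0,0.035],"twist": 0},
    {"offset": [0,0,0.01],"twist": 0},
    {"offset": [0,0,0.002],"twist": 0},
    {"offset": [0,0,0.001],"twist": 0},
  ],
)

```text
time: 7.8
tool_pos: [477.4, -262.1, 203.2]
tcp_rot: [3.141, 0.002, 2.428]
contact_force: [-0.1, -1.0, -1.6]
grip_width: 36.1
```

play_rows(
  commands=[
    {"offset": [0,0,0],"twist": 0},
    {"offset": [0,0,0],"twist": 0},
  ],
)

```text
time: 8.0
tool_pos: [477.2, -262.2, 203.5]
tcp_rot: [3.141, 0.003, 2.428]
contact_force: [-0.1, 0.1, -1.3]
grip_width: 36.2
```

play_rows(
  commands=[
    {"offset": [0,0,0.001],"twist": 0},
    {"offset": [0,0,0.001],"twist": 0},
    {"offset": [0,0,0],"twist": 0},
  ],
)

```text
time: 8.3
tool_pos: [477.0, -262.2, 201.1]
tcp_rot: [3.141, 0.001, 2.428]
contact_force: [-1.0, 0.3, 5.1]
grip_width: 35.9
```

play_rows(
  commands=[
    {"offset": [0,0,0],"twist": 0},
    {"offset": [0,0,0],"twist": 0},
    {"offset": [0,0,0],"twist": 0},
    {"offset": [0,0,0],"twist": 0},
    {"offset": [0,0,0],"twist": 0},
  ],
  jaw=0,
)

```text
time: 8.8
tool_pos: [476.8, -262.0, 200.0]
tcp_rot: [3.141, -0.0, 2.428]
contact_force: [0.2, 0.1, -0.6]
grip_width: 71.1
```

play_rows(
  commands=[
    {"offset": [0,0,-0.02],"twist": 0},
    {"offset": [0,0,-0.04],"twist": 0},
    {"offset": [0,0,-0.04],"twist": 0},
    {"offset": [0,0,0],"twist": 8},
    {"offset": [0,0,0],"twist": 8},
  ],
)

```text
time: 9.3
tool_pos: [477.0, -262.1, 301.7]
tcp_rot: [3.14, 0.003, 2.143]
contact_force: [0.5, -0.7, -0.1]
grip_width: 92.1
```

play_rows(
  commands=[
    {"offset": [0,0,0],"twist": 7},
    {"offset": [0,0,0],"twist": 0},
  ],
)

```text
time: 9.5
tool_pos: [476.7, -262.0, 300.1]
tcp_rot: [3.141, -0.0, 2.025]
contact_force: [-0.3, 0.2, -0.5]
grip_width: 91.7
```

```bash
python3 go.py 668.5 144.5 300 116;  python3 -c "
from h import *
snap('wrist','w5')"
```

```text
t 9.5 [ 476.7 -262.   300.1] yaw 116.04 w 91.7 tot [2.811e+02 3.507e+02 2.000e-01] 0.04
10 x [2.811e-02 3.507e-02 2.000e-05]
1 x 0.04
```

View pics/w5.png

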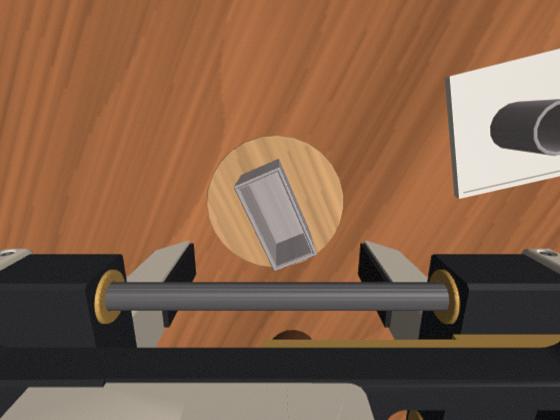

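The oblong mould stands on the board, centred near (275,215). Next is the big round mould.

play_rows(
  commands=[
    {"offset": [0.0281,0.0351,0],"twist": 0},
    {"offset": [0.0281,0.0351,0],"twist": 0},
    {"offset": [0.0281,0.0351,0],"twist": 0},
    {"offset": [0.0281,0.0351,0],"twist": 0},
    {"offset": [0.0281,0.0351,0],"twist": 0},
  ],
)

```text
time: 10.05
tool_pos: [573.1, -57.0, 300.0]
tcp_rot: [-3.142, -0.0, 2.03]
contact_force: [0.6, -0.3, 0.1]
grip_width: 91.6
```

play_rows(
  commands=[
    {"offset": [0.0281,0.0351,0],"twist": 0},
    {"offset": [0.0281,0.0351,0],"twist": 0},
    {"offset": [0.0281,0.0351,0],"twist": 0},
    {"offset": [0.0281,0.0351,0],"twist": 0},
    {"offset": [0.0281,0.0351,0],"twist": 0},
  ],
)

```text
time: 10.55
tool_pos: [668.9, 146.5, 299.9]
tcp_rot: [-3.141, -0.0, 2.03]
contact_force: [1.1, -0.5, -1.3]
grip_width: 92.1
```

play_rows(
  commands=[
    {"offset": [0,0,0],"twist": 0},
    {"offset": [0,0,0],"twist": 0},
    {"offset": [0,0,0],"twist": 0},
  ],
)

```text
time: 10.85
tool_pos: [668.1, 143.8, 299.8]
tcp_rot: [-3.14, -0.0, 2.027]
contact_force: [-0.3, -0.1, 0.3]
grip_width: 91.7
```

```bash
python3 go.py 668.5 144.5 193 116;  python3 -c "
from h import *
snap('wrist','w6')"
```

```text
t 10.85 [668.1 143.8 299.8] yaw 116.15 w 91.7 tot [  0.4   0.7 106.8] 0.15
3 x [0.00015 0.00024 0.03559]
1 x 0.148
```

View pics/w6.png

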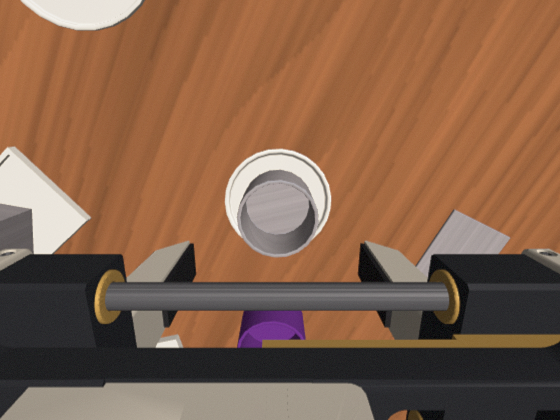

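```bash
python3 - <<'E'
from d import *
o=status.get_obs(); c=cam('wrist',o); i=cv2.imread('pics/w6.png'); dishes(i,c)
# top rim of mould extents: predicted for centre (668.3,144)
th=np.linspace(0,2*np.pi,9)[:-1]
for z in(52,):
  P=np.c_[668.3+32*np.cos(th),144+32*np.sin(th),0*th+z]; print(proj(c,P).round(0).tolist())
print(cast(c,[278,214],52))
E
```

```text
(225, 149, 106, 86) rect [665.8 152.7] [95.8 78.8] 26.2 circ [669.5 145.1] 48.3
(0, 147, 90, 88) rect [468.9  48.7] [53.8 87.4] 66.6 circ [474.9  60.7] 44.8
(21, 0, 120, 30) rect [468.  213.7] [91.  19.7] 26.1 circ [463.6 222.6] 45.5
[[312.0, 235.0], [315.0, 205.0], [294.0, 182.0], [262.0, 180.0], [238.0, 200.0], [237.0, 231.0], [258.0, 252.0], [288.0, 254.0]]
[[668.55141373 147.81925267]]
```

play_rows(
  commands=[
    {"offset": [0,0.0003,0.04],"twist": 0},
    {"offset": [0,0.0003,0.04],"twist": 0},
    {"offset": [0,0,0.0267],"twist": 0},
    {"offset": [0,0,0],"twist": 0},
    {"offset": [0,0,0],"twist": 0},
  ],
)

```text
time: 11.4
tool_pos: [669.2, 143.9, 194.3]
tcp_rot: [3.141, 0.0, 2.025]
contact_force: [0.6, -0.3, -0.0]
grip_width: 91.8
```

play_rows(
  commands=[
    {"offset": [0,0,0],"twist": 0},
    {"offset": [0,0,0],"twist": 0},
    {"offset": [0,0,0],"twist": 0},
    {"offset": [0,0,0],"twist": 0},
    {"offset": [0,0,0],"twist": 0},
  ],
  jaw=255,
)

```text
time: 11.9
tool_pos: [669.0, 145.1, 194.2]
tcp_rot: [3.141, 0.0, 2.026]
contact_force: [-1.2, -0.2, 5.5]
grip_width: 63.0
```

```bash
python3 go.py 444.3 260.5 290 116
```

```text
t 11.9 [669.  145.1 194.2] yaw 116.11 w 63.0 tot [ 202.5 -150.9  -95.9] 0.11
6 x [ 0.03375 -0.02515 -0.01599]
1 x 0.109
```

play_rows(
  commands=[
    {"offset": [0,0,0],"twist": 0},
    {"offset": [0,0,0],"twist": 0},
    {"offset": [0,0,-0.02],"twist": 0},
    {"offset": [0,0,-0.04],"twist": 0},
    {"offset": [0,0,-0.037],"twist": 0},
  ],
)

```text
time: 12.4
tool_pos: [668.7, 145.0, 290.5]
tcp_rot: [-3.14, -0.001, 2.026]
contact_force: [1.2, 0.2, -1.0]
grip_width: 62.9
```

play_rows(
  commands=[
    {"offset": [0.02,-0.0151,0],"twist": 0},
    {"offset": [0.0337,-0.0251,0],"twist": 0},
    {"offset": [0.0337,-0.0251,0],"twist": 0},
    {"offset": [0.0337,-0.0251,0],"twist": 0},
    {"offset": [0.0337,-0.0251,0],"twist": 0},
  ],
)

```text
time: 12.9
tool_pos: [495.4, 233.7, 290.1]
tcp_rot: [-3.141, -0.0, 2.026]
contact_force: [-0.6, 1.1, -0.8]
grip_width: 63.0
```

play_rows(
  commands=[
    {"offset": [0.0337,-0.0251,0],"twist": 0},
    {"offset": [0.0137,-0.0102,0],"twist": 0},
    {"offset": [0,0,0],"twist": 0},
    {"offset": [0,0,0],"twist": 0},
    {"offset": [0,0,0],"twist": 0},
  ],
)

```text
time: 13.4
tool_pos: [445.8, 259.8, 290.4]
tcp_rot: [3.141, 0.0, 2.025]
contact_force: [0.7, -0.3, -1.7]
grip_width: 63.2
```

```bash
python3 go.py 444.3 260.5 196 116;  python3 - <<'E'
from d import *
i,c,o=snap('wrist','w7'); dishes(i,c)
E
```

```text
t 13.4 [445.8 259.8 290.4] yaw 116.04 w 63.2 tot [ 1.3 -1.1 94.4] 0.04
2 x [ 0.00066 -0.00057  0.04721]
1 x 0.044
(203, 130, 144, 105) rect [437. 277.] [125.4  91.5] 26.1 circ [444.1 262.5] 63.1
```

View pics/w7.png

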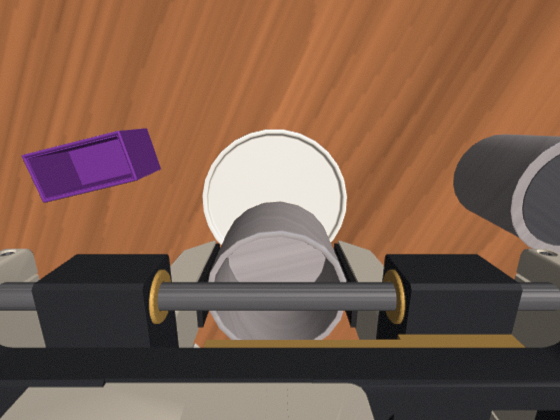

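```bash
python3 - <<'E'
from d import *
o=status.get_obs(); c=cam('wrist',o); T=R.from_euler('xyz',o['tcp_rot']).as_matrix()
th=np.linspace(0,2*np.pi,13)[:-1]
P=np.c_[32*np.cos(th),32*np.sin(th),0*th+142.2]@T.T+o['tool_pos']; print(proj(c,P).round(1).tolist())
P=np.c_[29*np.cos(th),29*np.sin(th),0*th+142.2]@T.T+o['tool_pos']; print(proj(c,P).round(1).tolist())
E
```

```text
[[273.2, 226.8], [311.2, 236.5], [337.4, 261.8], [344.9, 294.3], [333.4, 324.8], [307.3, 345.8], [273.5, 353.3], [239.6, 345.7], [213.4, 324.6], [201.7, 294.1], [209.1, 261.6], [235.2, 236.4]]
[[273.2, 233.6], [307.4, 242.2], [331.2, 264.9], [338.2, 294.3], [328.0, 322.0], [304.3, 341.2], [273.4, 348.0], [242.6, 341.1], [218.8, 321.8], [208.4, 294.1], [215.3, 264.7], [239.0, 242.1]]
```

```bash
python3 - <<'E'
from d import *
o=status.get_obs(); c=cam('wrist',o); T=R.from_euler('xyz',o['tcp_rot']).as_matrix()
i=cv2.imread('pics/w7.png'); z=cv2.resize(i[190:355,190:365],None,fx=4,fy=4,interpolation=cv2.INTER_CUBIC)
th=np.linspace(0,2*np.pi,61)
for r,col in((32,(0,0,255)),(29,(0,255,0))):
    P=np.c_[r*np.cos(th),r*np.sin(th),0*th+142.2]@T.T+o['tool_pos']
    q=(proj(c,P)-[190,190]+.5)*4-.5; cv2.polylines(z,[q.astype(np.int32)],False,col,1)
cv2.imwrite('pics/w7z.png',z)
E
```

```text
(no output)
```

View pics/w7z.png

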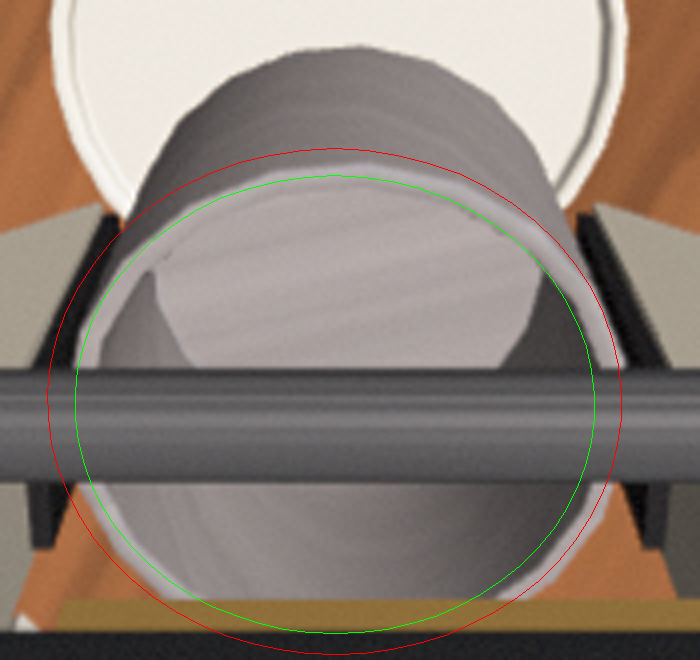

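play_rows(
  commands=[
    {"offset": [0.0012,-0.0008,0.04],"twist": 0},
    {"offset": [0,0,0.04],"twist": 0},
    {"offset": [0,0,0.012],"twist": 0},
    {"offset": [0,0,0],"twist": 0},
    {"offset": [0,0,0],"twist": 0},
  ],
)

```text
time: 13.95
tool_pos: [444.3, 261.0, 199.4]
tcp_rot: [3.14, 0.0, 2.026]
contact_force: [0.5, 0.4, -0.8]
grip_width: 63.0
```

```bash
python3 go.py 444.1 261 195 116
```

```text
t 13.95 [444.3 261.  199.4] yaw 116.06 w 63.0 tot [ 0.1 -0.1  4.4] 0.06
1 x [ 0.00011 -0.00014  0.00439]
1 x 0.064
```

play_rows(
  commands=[
    {"offset": [0,0,0.002],"twist": 0},
    {"offset": [0,0,0.002],"twist": 0},
    {"offset": [0,0,0],"twist": 0},
  ],
)

```text
time: 14.25
tool_pos: [443.4, 261.1, 195.0]
tcp_rot: [3.14, 0.0, 2.026]
contact_force: [-0.2, 0.2, -0.9]
grip_width: 62.8
```

play_rows(
  commands=[
    {"offset": [0,0,0.001],"twist": 0},
    {"offset": [0,0,0],"twist": 0},
  ],
)

```text
time: 14.45
tool_pos: [443.4, 261.1, 194.2]
tcp_rot: [3.141, 0.0, 2.026]
contact_force: [-1.0, -0.8, 5.0]
grip_width: 62.7
```

play_rows(
  commands=[
    {"offset": [0,0,0],"twist": 0},
    {"offset": [0,0,0],"twist": 0},
    {"offset": [0,0,0],"twist": 0},
    {"offset": [0,0,0],"twist": 0},
    {"offset": [0,0,0],"twist": 0},
  ],
  jaw=0,
)

```text
time: 14.95
tool_pos: [443.3, 261.0, 193.3]
tcp_rot: [-3.142, -0.0, 2.026]
contact_force: [-0.6, 0.4, 0.1]
grip_width: 91.1
```

play_rows(
  commands=[
    {"offset": [0,0,-0.02],"twist": 0},
    {"offset": [0,0,-0.045],"twist": 0},
    {"offset": [0,0,-0.045],"twist": 0},
    {"offset": [0,0,0],"twist": 0},
    {"offset": [0,0,0],"twist": 0},
  ],
)

```text
time: 15.45
tool_pos: [443.3, 261.0, 304.3]
tcp_rot: [3.139, 0.0, 2.026]
contact_force: [-0.6, 0.4, -0.8]
grip_width: 91.7
```

```bash
python3 go.py 630.5 -109.4 300 116;  python3 - <<'E'
from d import *
i,c,o=snap('wrist','w8'); dishes(i,c)
cv2.imwrite('pics/w8z.png',cv2.resize(i[100:250,190:360],None,fx=4,fy=4,interpolation=cv2.INTER_CUBIC))
E
```

```text
t 15.45 [443.3 261.  304.3] yaw 116.1 w 91.7 tot [-415.     5.2    4.4] 0.1
9 x [-0.04611  0.00057  0.00048]
1 x 0.097
(208, 132, 136, 103) rect [437.5 275.4] [125.3  94.6] 26.1 circ [444.  262.2] 63.0
```

View pics/w8z.png

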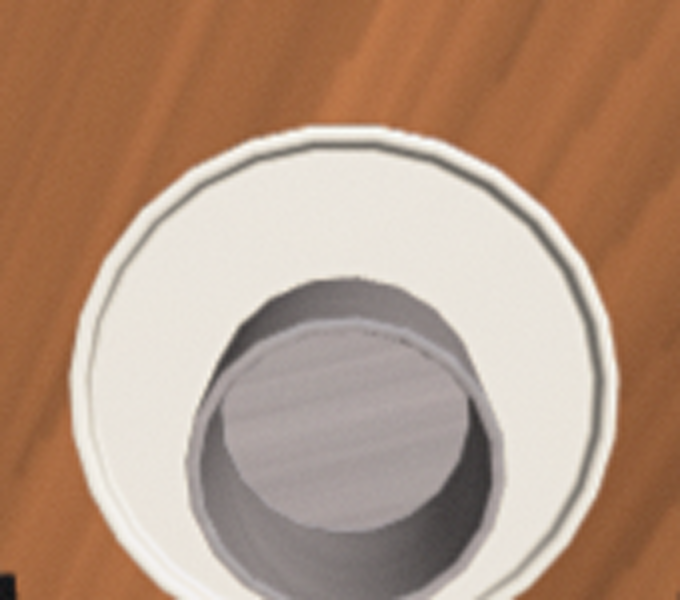

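```bash
python3 - <<'E'
from d import *
o=status.get_obs(); c=cam('wrist',o)
print(cast(c,[276.2,207.5],7), cast(c,[[190+222/4,208],[190+470/4,208],[276,100+330/4],[276,100+532/4]],7), proj(c,[[444,262,8]]))
E
```

```text
[[446.04197467 256.4745221 ]] [[420.6617666  243.45287763]
 [472.34193506 268.86863564]
 [435.4591308  277.6224775 ]
 [457.02663049 233.66447412]] [[276.85134186 201.70402083]]
```

play_rows(
  commands=[
    {"offset": [-0.046,0.0006,0.0005],"twist": 0},
    {"offset": [-0.046,0.0006,0.0005],"twist": 0},
    {"offset": [-0.046,0.0006,0.0005],"twist": 0},
    {"offset": [-0.046,0.0006,0.0005],"twist": 0},
    {"offset": [-0.046,0.0006,0.0005],"twist": 0},
  ],
)

```text
time: 16.0
tool_pos: [547.3, 54.0, 298.9]
tcp_rot: [-3.138, -0.002, 2.026]
contact_force: [0.6, 0.2, -1.0]
grip_width: 91.7
```

play_rows(
  commands=[
    {"offset": [-0.046,0.0006,0.0005],"twist": 0},
    {"offset": [-0.046,0.0006,0.0005],"twist": 0},
    {"offset": [-0.046,0.0006,0.0005],"twist": 0},
    {"offset": [-0.046,0.0006,0.0005],"twist": 0},
    {"offset": [0,0,0],"twist": 0},
  ],
)

```text
time: 16.5
tool_pos: [631.3, -113.7, 296.0]
tcp_rot: [-3.14, -0.0, 2.021]
contact_force: [0.0, 0.5, -0.4]
grip_width: 92.0
```

play_rows(
  commands=[
    {"offset": [0,0,0],"twist": 0},
    {"offset": [0,0,0],"twist": 0},
  ],
)

```text
time: 16.7
tool_pos: [629.7, -107.6, 297.4]
tcp_rot: [-3.139, -0.003, 2.027]
contact_force: [-0.6, 0.1, 0.0]
grip_width: 92.1
```

```bash
python3 go.py 630.5 -109.4 194 116;  python3 - <<'E'
from d import *
i,c,o=snap('wrist','w9'); dishes(i,c)
cv2.imwrite('pics/w9z.png',cv2.resize(i[100:250,190:360],None,fx=4,fy=4,interpolation=cv2.INTER_CUBIC))
E
```

```text
t 16.7 [ 629.7 -107.6  297.4] yaw 116.13 w 92.1 tot [-2.300e+00  1.000e-01  1.034e+02] 0.13
3 x [-7.600e-04  4.000e-05  3.445e-02]
1 x 0.127
(205, 137, 137, 98) rect [ 627.1 -104.3] [105.3  91.3] 39.6 circ [ 627.5 -104.3] 69.0
(39, 0, 149, 80) rect [460.1 -42.3] [112.3  55.6] 26.1 circ [448.  -17.5] 56.2
```

View pics/w9z.png

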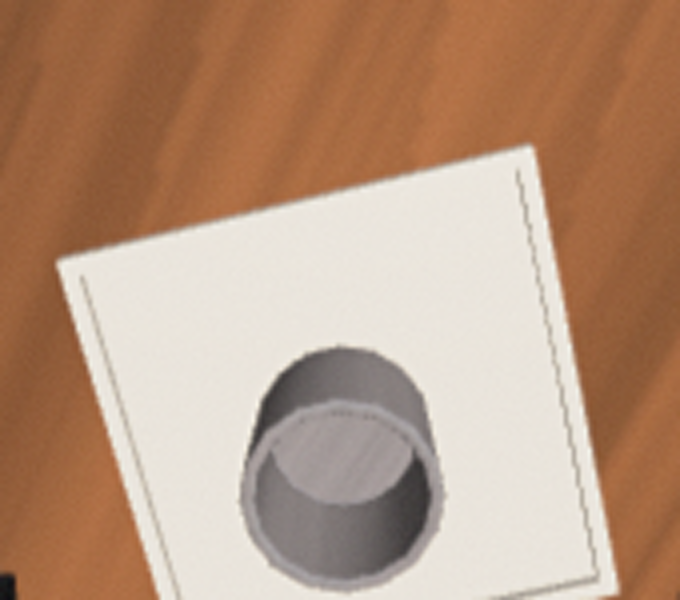

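```bash
python3 - <<'E'
from d import *
o=status.get_obs(); c=cam('wrist',o); print(o['tool_pos'],o['dq'].round(3))
i=cv2.imread('pics/w9.png')
print(cast(c,[275.1,223.1],52)[0])
print(proj(c,[[o['tool_pos'][0],o['tool_pos'][1],52]]))
m=((i.min(2)>175)*255).astype(np.uint8); m[300:]=0; m[:, :180]=0; m[:,380:]=0; m[:120]=0
k=max(cv2.findContours(m,0,cv2.CHAIN_APPROX_NONE)[0],key=cv2.contourArea)
A=cv2.minAreaRect(cast(c,cv2.convexHull(k).reshape(-1,2),8).astype(np.float32)); print(A)
E
```

```text
[ 629.78948266 -107.17191142  297.90745627] [ 0.01  -0.012 -0.007 -0.003 -0.    -0.001]
[ 630.75960869 -109.47303494]
[[275.28705966 220.03591455]]
((632.1007690429688, -109.72813415527344), (105.56121826171875, 105.88713073730469), 39.73623275756836)
```

View pics/w9.png

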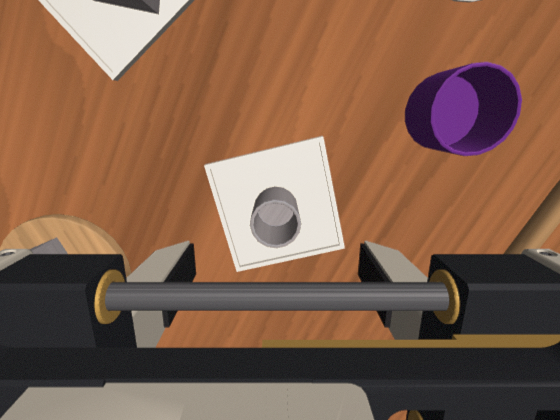

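```bash
python3 go.py 630.8 -109.5 194 116
```

```text
t 16.75 [ 629.8 -107.2  297.9] yaw 116.17 w 91.6 tot [ -2.7   0.  103.9] 0.17
3 x [-9.100e-04  1.000e-05  3.463e-02]
1 x 0.171
```

play_rows(
  commands=[
    {"offset": [-0.0027,0,0.04],"twist": 0},
    {"offset": [0,0,0.04],"twist": 0},
    {"offset": [0,0,0.024],"twist": 0},
    {"offset": [0,0,0],"twist": 0},
    {"offset": [0,0,0],"twist": 0},
  ],
)

```text
time: 17.25
tool_pos: [631.6, -109.9, 195.5]
tcp_rot: [3.142, -0.0, 2.028]
contact_force: [1.1, -0.4, 0.1]
grip_width: 91.9
```

play_rows(
  commands=[
    {"offset": [0,0,0],"twist": 0},
    {"offset": [0,0,0],"twist": 0},
    {"offset": [0,0,0],"twist": 0},
    {"offset": [0,0,0],"twist": 0},
    {"offset": [0,0,0],"twist": 0},
  ],
  jaw=255,
)

```text
time: 17.75
tool_pos: [631.5, -111.0, 195.3]
tcp_rot: [3.141, 0.0, 2.026]
contact_force: [-0.6, 0.8, -0.0]
grip_width: 56.4
```

play_rows(
  commands=[
    {"offset": [0,0,0],"twist": 0},
    {"offset": [0,0,0],"twist": 0},
    {"offset": [0,0,0],"twist": 0},
    {"offset": [0,0,0],"twist": 0},
    {"offset": [0,0,0],"twist": 0},
  ],
)

```text
time: 18.25
tool_pos: [631.4, -110.9, 194.9]
tcp_rot: [-3.141, -0.0, 2.026]
contact_force: [-2.4, -0.3, 0.4]
grip_width: 40.0
```

```bash
python3 go.py 669 145 290 116
```

```text
t 18.25 [ 631.4 -110.9  194.9] yaw 116.1 w 40.0 tot [213.3 146.3 -95.1] 0.1
6 x [ 0.03555  0.02439 -0.01585]
1 x 0.1
```

play_rows(
  commands=[
    {"offset": [0,0,-0.02],"twist": 0},
    {"offset": [0,0,-0.04],"twist": 0},
    {"offset": [0,0,-0.035],"twist": 0},
    {"offset": [0.02,0.0138,0],"twist": 0},
    {"offset": [0.0353,0.0244,0],"twist": 0},
  ],
)

```text
time: 18.75
tool_pos: [641.7, -46.1, 291.2]
tcp_rot: [3.139, 0.002, 2.022]
contact_force: [0.2, 0.5, -3.0]
grip_width: 39.6
```

play_rows(
  commands=[
    {"offset": [0.0353,0.0244,0],"twist": 0},
    {"offset": [0.0353,0.0244,0],"twist": 0},
    {"offset": [0.0353,0.0244,0],"twist": 0},
    {"offset": [0.0353,0.0244,0],"twist": 0},
    {"offset": [0.0153,0.0106,0],"twist": 0},
  ],
)

```text
time: 19.25
tool_pos: [669.5, 147.8, 289.3]
tcp_rot: [3.141, -0.001, 2.03]
contact_force: [-0.1, -0.8, -1.9]
grip_width: 40.2
```

play_rows(
  commands=[
    {"offset": [0,0,0],"twist": 0},
    {"offset": [0,0,0],"twist": 0},
    {"offset": [0,0,0],"twist": 0},
    {"offset": [0,0,0],"twist": 0},
  ],
)

```text
time: 19.65
tool_pos: [669.9, 142.0, 290.0]
tcp_rot: [-3.141, 0.0, 2.024]
contact_force: [-0.8, -0.3, -1.9]
grip_width: 39.8
```

```bash
python3 go.py 669.6 143.8 196.5 116;  python3 - <<'E'
from d import *
i,c,o=snap('wrist','w10'); dishes(i,c)
E
```

```text
t 19.65 [669.9 142.  290. ] yaw 115.98 w 39.8 tot [ 1.7  0.5 93.5] -0.02
2 x [0.00086 0.00027 0.04673]
1 x -0.019
(222, 147, 110, 88) rect [665.4 153.9] [95.7 77.5] 26.1 circ [669.4 145.6] 48.2
(0, 146, 83, 89) rect [470.9  49.2] [52.3 85.7] 66.6 circ [476.8  62.4] 44.1
(16, 0, 111, 23) rect [469.  211.7] [80.9 14.3] 26.0 circ [465.8 218.2] 40.5
```

View pics/w10.png

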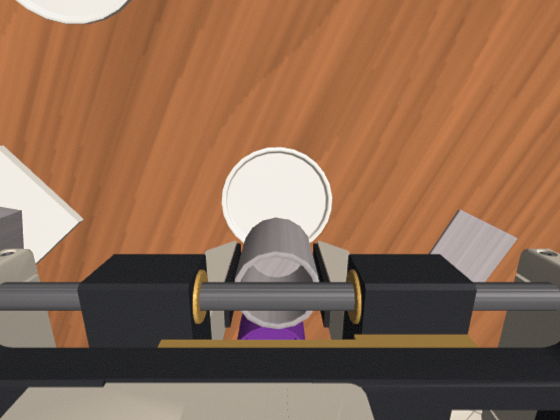

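play_rows(
  commands=[
    {"offset": [0.0021,0.0005,0.04],"twist": 0},
    {"offset": [0,0,0.04],"twist": 0},
    {"offset": [0,0,0.012],"twist": 0},
    {"offset": [0,0,0],"twist": 0},
    {"offset": [0,0,0],"twist": 0},
  ],
)

```text
time: 20.2
tool_pos: [669.8, 145.3, 198.9]
tcp_rot: [3.14, 0.0, 2.025]
contact_force: [1.1, -0.0, -2.7]
grip_width: 39.8
```

```bash
python3 go.py 669.6 144.2 195.5 116
```

```text
t 20.2 [669.8 145.3 198.9] yaw 116.05 w 39.8 tot [-0.9 -0.7  3.4] 0.05
1 x [-0.00088 -0.0007   0.00341]
1 x 0.05
```

play_rows(
  commands=[
    {"offset": [-0.0005,0,0.002],"twist": 0},
    {"offset": [0,0,0.001],"twist": 0},
    {"offset": [0,0,0.0007],"twist": 0},
    {"offset": [0,0,0],"twist": 0},
    {"offset": [0,0,0],"twist": 0},
  ],
)

```text
time: 20.7
tool_pos: [669.5, 145.4, 194.3]
tcp_rot: [3.141, -0.0, 2.026]
contact_force: [-0.4, -0.4, -1.4]
grip_width: 40.1
```

play_rows(
  commands=[
    {"offset": [0,0,0.001],"twist": 0},
    {"offset": [0,0,0],"twist": 0},
  ],
)

```text
time: 20.9
tool_pos: [669.6, 145.4, 194.0]
tcp_rot: [3.141, 0.0, 2.026]
contact_force: [-1.5, -0.7, 3.7]
grip_width: 40.0
```

play_rows(
  commands=[
    {"offset": [0,0,0],"twist": 0},
    {"offset": [0,0,0],"twist": 0},
    {"offset": [0,0,0],"twist": 0},
    {"offset": [0,0,0],"twist": 0},
    {"offset": [0,0,0],"twist": 0},
  ],
  jaw=0,
)

```text
time: 21.4
tool_pos: [669.5, 145.4, 193.1]
tcp_rot: [3.142, -0.0, 2.026]
contact_force: [-0.4, -0.3, -0.8]
grip_width: 75.7
```

play_rows(
  commands=[
    {"offset": [0,0,-0.02],"twist": 0},
    {"offset": [0,0,-0.045],"twist": 0},
    {"offset": [0,0,-0.045],"twist": 0},
    {"offset": [0,0,0],"twist": 5.4},
    {"offset": [0,0,0],"twist": 5.4},
  ],
)

```text
time: 21.9
tool_pos: [669.8, 145.5, 305.6]
tcp_rot: [3.137, 0.001, 1.834]
contact_force: [-0.4, 0.2, -0.6]
grip_width: 91.8
```

```bash
python3 go.py 449.5 7.8 300 105.3;  python3 - <<'E'
from d import *
i,c,o=snap('wrist','w11'); dishes(i,c)
cv2.imwrite('pics/w11z.png',cv2.resize(i[100:250,190:360],None,fx=4,fy=4,interpolation=cv2.INTER_CUBIC))
E
```

```text
t 21.9 [669.8 145.5 305.6] yaw 105.09 w 91.8 tot [ -75.6 -248.5    4.6] -0.21
6 x [-0.0126  -0.04142  0.00077]
1 x -0.215
(0, 197, 80, 38) rect [457.6  73.9] [74.4 36.5] 15.1 circ [461.6  59. ] 37.3
(222, 150, 104, 85) rect [667.5 152.7] [95.6 79.6] 15.1 circ [669.3 145.7] 48.2
(0, 0, 115, 75) rect [469.4 230.1] [106.5  45.3] 30.1 circ [465.4 237. ] 53.8
```

View pics/w11z.png

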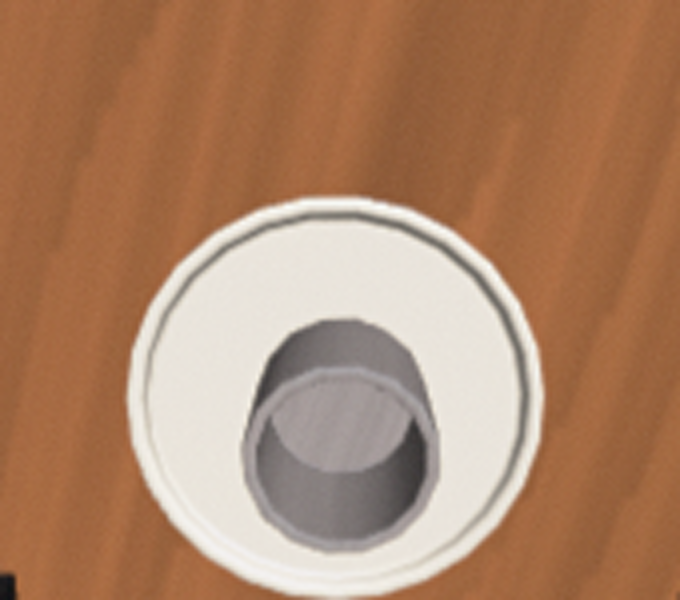

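play_rows(
  commands=[
    {"offset": [-0.0126,-0.0414,0.0007],"twist": 0},
    {"offset": [-0.0126,-0.0414,0.0007],"twist": 0},
    {"offset": [-0.0126,-0.0414,0.0007],"twist": 0},
    {"offset": [-0.0126,-0.0414,0.0007],"twist": 0},
    {"offset": [-0.0126,-0.0414,0.0007],"twist": 0},
  ],
)

```text
time: 22.45
tool_pos: [484.8, 29.3, 299.5]
tcp_rot: [-3.142, -0.0, 1.84]
contact_force: [-0.3, -1.0, 0.5]
grip_width: 91.8
```

play_rows(
  commands=[
    {"offset": [-0.0126,-0.0414,0.0007],"twist": 0},
    {"offset": [0,0,0],"twist": 0},
    {"offset": [0,0,0],"twist": 0},
    {"offset": [0,0,0],"twist": 0},
  ],
)

```text
time: 22.85
tool_pos: [450.8, 7.0, 299.3]
tcp_rot: [3.14, 0.0, 1.839]
contact_force: [0.0, 0.5, -0.0]
grip_width: 91.9
```

```bash
python3 go.py 449.5 7.8 194 105.3;  python3 - <<'E'
from d import *
c=cam('wrist',dict(tool_pos=np.array([669.8,145.5,305.6]),tcp_rot=[3.137,.001,1.834])); print('small round',cast(c,[190+340.5/4-.5,100+459.5/4-.5],52))
i,c,o=snap('wrist','w12'); dishes(i,c)
cv2.imwrite('pics/w12z.png',cv2.resize(i[120:270,190:360],None,fx=4,fy=4,interpolation=cv2.INTER_CUBIC))
E
```

```text
t 22.85 [450.8   7.  299.3] yaw 105.35 w 91.9 tot [  1.1  -1.2 105.3] 0.05
3 x [ 0.00037 -0.00041  0.0351 ]
1 x 0.047
small round [[670.35184518 147.33638321]]
(194, 112, 166, 123) rect [450.5   7.7] [133.1  87.3] 66.7 circ [450.4   8. ] 78.8
(510, 60, 50, 114) rect [644.6 131.6] [40.6 94.5] 30.0 circ [661.8 141.6] 47.3
```

View pics/w12z.png

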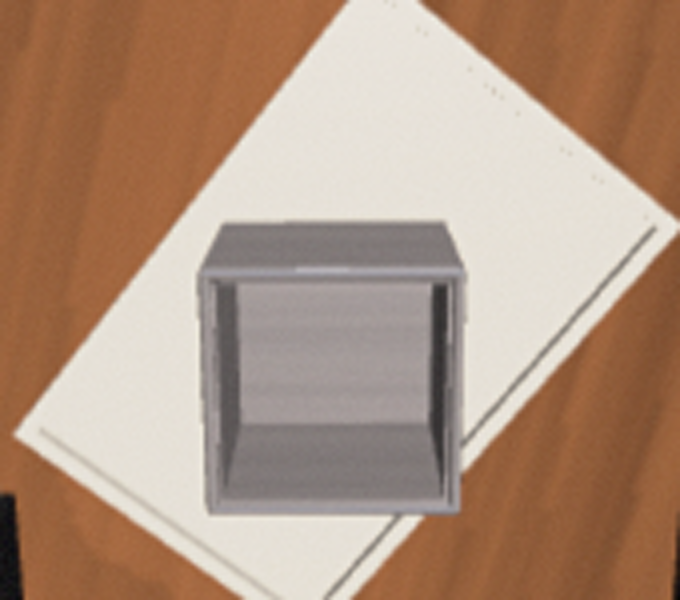

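```bash
python3 - <<'E'
from d import *
o=status.get_obs(); c=cam('wrist',o); quad(c,[(203,270),(465,270),(461,514),(210,514)],190,120)
E
python3 go.py 449.5 7.8 194 105.3
```

```text
[[419.7, 24.8], [467.0, 37.9], [480.7, -9.8], [432.6, -23.1]] centre [450.    7.5]
49.1 15.4 | 49.6 106.1 | 49.9 15.400000000000006 | 49.6 105.1 | 
t 22.9 [450.9   7.2 299.2] yaw 105.36 w 91.9 tot [  1.   -1.3 105.2] 0.06
3 x [ 0.00033 -0.00044  0.03506]
1 x 0.062
```

play_rows(
  commands=[
    {"offset": [0.0005,-0.0008,0.04],"twist": 0},
    {"offset": [0,0,0.04],"twist": 0},
    {"offset": [0,0,0.025],"twist": 0},
    {"offset": [0,0,0],"twist": 0},
    {"offset": [0,0,0],"twist": 0},
  ],
)

```text
time: 23.4
tool_pos: [449.7, 7.5, 194.0]
tcp_rot: [-3.141, -0.0, 1.839]
contact_force: [0.4, 0.1, -0.4]
grip_width: 92.1
```

play_rows(
  commands=[
    {"offset": [0,0,0],"twist": 0},
    {"offset": [0,0,0],"twist": 0},
    {"offset": [0,0,0],"twist": 0},
    {"offset": [0,0,0],"twist": 0},
    {"offset": [0,0,0],"twist": 0},
  ],
  jaw=255,
)

```text
time: 23.9
tool_pos: [449.0, 7.2, 194.4]
tcp_rot: [3.141, 0.0, 1.838]
contact_force: [-0.7, -0.2, -0.2]
grip_width: 56.3
```

play_rows(
  commands=[
    {"offset": [0,0,0],"twist": 0},
    {"offset": [0,0,0],"twist": 0},
    {"offset": [0,0,0],"twist": 0},
  ],
)

```text
time: 24.2
tool_pos: [448.9, 7.2, 194.2]
tcp_rot: [3.141, -0.0, 1.838]
contact_force: [-0.9, -0.8, 4.8]
grip_width: 50.0
```

```bash
python3 go.py 631.8 -109.6 290 129.7
```

```text
t 24.2 [448.9   7.2 194.2] yaw 105.3 w 50.0 tot [-160.9  145.6  -95.8] -24.4
5 x [-0.03218  0.02911 -0.01916]
3 x -8.133
```

play_rows(
  commands=[
    {"offset": [0,0,0],"twist": 0},
    {"offset": [0,0,-0.02],"twist": 0},
    {"offset": [0,0,-0.04],"twist": 0},
    {"offset": [0,0,-0.036],"twist": 0},
    {"offset": [-0.0161,0.0146,0],"twist": 0},
  ],
)

```text
time: 24.7
tool_pos: [467.1, -3.8, 293.8]
tcp_rot: [3.136, 0.002, 1.839]
contact_force: [1.3, -0.3, -2.5]
grip_width: 50.1
```

play_rows(
  commands=[
    {"offset": [-0.0322,0.0291,0],"twist": 0},
    {"offset": [-0.0322,0.0291,0],"twist": 0},
    {"offset": [-0.0322,0.0291,0],"twist": 0},
    {"offset": [-0.0322,0.0291,0],"twist": 0},
    {"offset": [-0.0161,0.0146,0],"twist": 0},
  ],
)

```text
time: 25.2
tool_pos: [633.9, -111.7, 288.9]
tcp_rot: [3.141, 0.0, 1.837]
contact_force: [0.4, 1.7, -1.0]
grip_width: 49.6
```

play_rows(
  commands=[
    {"offset": [0,0,0],"twist": -8.1},
    {"offset": [0,0,0],"twist": -8.1},
    {"offset": [0,0,0],"twist": -8.2},
    {"offset": [0,0,0],"twist": 0},
    {"offset": [0,0,0],"twist": 0},
  ],
)

```text
time: 25.7
tool_pos: [631.8, -109.6, 289.4]
tcp_rot: [-3.141, -0.001, 2.26]
contact_force: [-0.1, -0.9, -1.5]
grip_width: 49.9
```

```bash
python3 go.py 631.8 -109.6 196 129.7;  python3 - <<'E'
from d import *
i,c,o=snap('wrist','w13'); dishes(i,c)
E
```

```text
t 25.7 [ 631.8 -109.6  289.4] yaw 129.48 w 49.9 tot [-0.1  0.1 93.4] -0.22
2 x [-4.000e-05  3.000e-05  4.668e-02]
1 x -0.221
(212, 146, 127, 89) rect [623.1 -99.6] [105.6  78.2] 39.6 circ [623.2 -99.6] 65.3
(473, 0, 87, 51) rect [680.7 113.8] [69.8 33.2] 39.5 circ [678.6 116.5] 37.3
(118, 0, 73, 33) rect [469.4 -52.6] [53. 21.] 39.5 circ [462.9 -44.8] 26.5
```

View pics/w13.png

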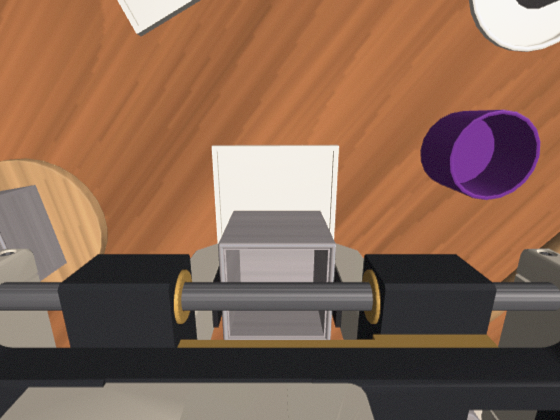

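play_rows(
  commands=[
    {"offset": [0,0,0.04],"twist": -0.2},
    {"offset": [0,0,0.04],"twist": 0},
    {"offset": [0,0,0.012],"twist": 0},
    {"offset": [0,0,0],"twist": 0},
    {"offset": [0,0,0],"twist": 0},
  ],
)

```text
time: 26.25
tool_pos: [632.4, -109.8, 199.1]
tcp_rot: [3.141, 0.001, 2.266]
contact_force: [-0.1, -0.0, -1.2]
grip_width: 49.7
```

```bash
python3 go.py 631.8 -109.8 195.5 129.7
```

```text
t 26.25 [ 632.4 -109.8  199.1] yaw 129.84 w 49.7 tot [ 0.4 -0.5  3.6] 0.14
1 x [ 0.0004  -0.00048  0.00356]
1 x 0.141
```

play_rows(
  commands=[
    {"offset": [0,0,0.002],"twist": 0},
    {"offset": [0,0,0.0015],"twist": 0},
    {"offset": [0,0,0.001],"twist": 0},
    {"offset": [0,0,0],"twist": 0},
    {"offset": [0,0,0],"twist": 0},
  ],
)

```text
time: 26.75
tool_pos: [631.9, -109.7, 193.7]
tcp_rot: [3.141, 0.0, 2.267]
contact_force: [0.3, -0.2, -0.6]
grip_width: 49.7
```

play_rows(
  commands=[
    {"offset": [0,0,0.0007],"twist": 0},
    {"offset": [0,0,0],"twist": 0},
  ],
)

```text
time: 26.95
tool_pos: [631.9, -109.7, 193.6]
tcp_rot: [3.141, 0.0, 2.267]
contact_force: [-2.2, 0.3, 4.8]
grip_width: 50.1
```

Touched. I'll release, lift and look, then fetch the oblong mould.

play_rows(
  commands=[
    {"offset": [0,0,0],"twist": 0},
    {"offset": [0,0,0],"twist": 0},
    {"offset": [0,0,0],"twist": 0},
    {"offset": [0,0,0],"twist": 0},
    {"offset": [0,0,0],"twist": 0},
  ],
  jaw=0,
)

```text
time: 27.45
tool_pos: [631.9, -109.7, 192.7]
tcp_rot: [-3.142, -0.0, 2.267]
contact_force: [0.2, -0.5, -0.3]
grip_width: 85.1
```

play_rows(
  commands=[
    {"offset": [0,0,-0.02],"twist": 0},
    {"offset": [0,0,-0.045],"twist": 0},
    {"offset": [0,0,-0.045],"twist": 0},
    {"offset": [0,0,0],"twist": -4.6},
    {"offset": [0,0,0],"twist": -4.6},
  ],
)

```text
time: 27.95
tool_pos: [632.1, -109.7, 305.0]
tcp_rot: [3.14, 0.004, 2.431]
contact_force: [-0.3, 0.0, -0.1]
grip_width: 91.3
```

```bash
python3 go.py 477 -262 300 139.1;  python3 - <<'E'
from d import *
i,c,o=snap('wrist','w14'); dishes(i,c)
cv2.imwrite('pics/w14z.png',cv2.resize(i[110:270,190:360],None,fx=4,fy=4,interpolation=cv2.INTER_CUBIC))
np.savez('c14.npz',*c)
E
```

```text
t 27.95 [ 632.1 -109.7  305. ] yaw 139.28 w 91.3 tot [  18.3 -216.6    4.6] 0.18
5 x [ 0.00365 -0.04332  0.00092]
1 x 0.184
(213, 133, 130, 102) rect [ 628.3 -106.1] [105.6  95.8] 40.1 circ [ 628.5 -106.5] 70.7
(485, 0, 75, 97) rect [666.5 124.3] [58.1 80.1] 64.1 circ [668.7 130.4] 45.4
```

View pics/w14z.png

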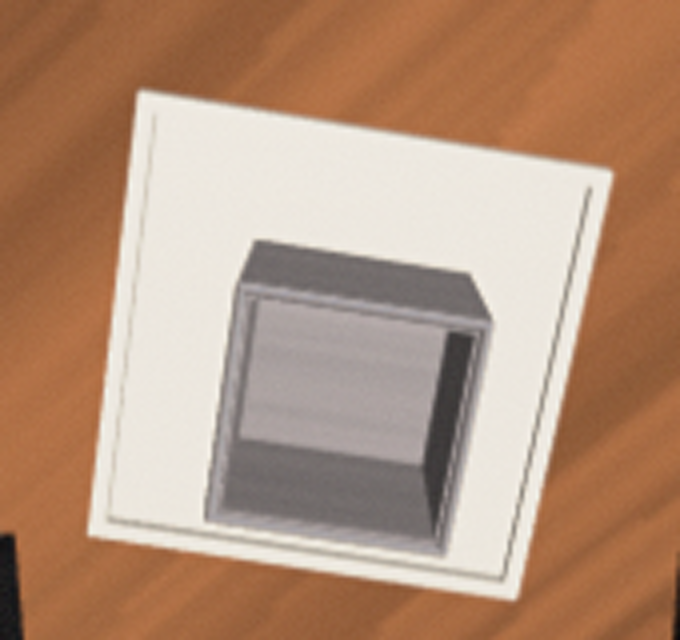

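```bash
python3 - <<'E'
from d import *
c=ld('c14.npz'); quad(c,[(238,283),(492,321),(445,554),(205,519)],190,110); quad(c,[(137,90),(612,170),(517,600),(88,535)],190,110,8)
E
```

```text
[[598.4, -106.4], [635.8, -74.3], [667.6, -112.1], [630.1, -144.0]] centre [ 633.  -109.2]
49.3 40.6 | 49.4 130.1 | 49.3 40.30000000000001 | 49.1 130.1 | 
[[556.9, -103.4], [637.8, -35.5], [706.1, -116.5], [625.1, -184.3]] centre [ 631.5 -109.9]
105.6 40.0 | 105.9 130.2 | 105.6 39.900000000000006 | 105.8 130.1 |
```

play_rows(
  commands=[
    {"offset": [0.0036,-0.0433,0.0007],"twist": 0},
    {"offset": [0.0036,-0.0433,0.0007],"twist": 0},
    {"offset": [0.0036,-0.0433,0.0007],"twist": 0},
    {"offset": [0.0036,-0.0433,0.0007],"twist": 0},
    {"offset": [0.0037,-0.0433,0.0007],"twist": 0},
  ],
)

```text
time: 28.5
tool_pos: [475.1, -262.3, 299.1]
tcp_rot: [3.142, -0.0, 2.426]
contact_force: [0.7, -0.5, -0.3]
grip_width: 91.8
```

play_rows(
  commands=[
    {"offset": [0,0,0],"twist": 0},
    {"offset": [0,0,0],"twist": 0},
    {"offset": [0,0,0],"twist": 0},
    {"offset": [0,0,0],"twist": 0},
  ],
)

```text
time: 28.9
tool_pos: [477.2, -260.6, 299.2]
tcp_rot: [3.141, -0.0, 2.429]
contact_force: [0.0, 0.3, 0.5]
grip_width: 91.8
```

```bash
python3 go.py 477 -262 201.5 139.1;  python3 - <<'E'
from d import *
i,c,o=snap('wrist','w15')
cv2.imwrite('pics/w15z.png',cv2.resize(i[110:270,190:360],None,fx=4,fy=4,interpolation=cv2.INTER_CUBIC))
np.savez('c15.npz',*c)
E
```

```text
t 28.9 [ 477.2 -260.6  299.2] yaw 139.17 w 91.8 tot [-0.8 -1.3 97.7] 0.07
3 x [-0.00025 -0.00042  0.03256]
1 x 0.072
```

View pics/w15z.png

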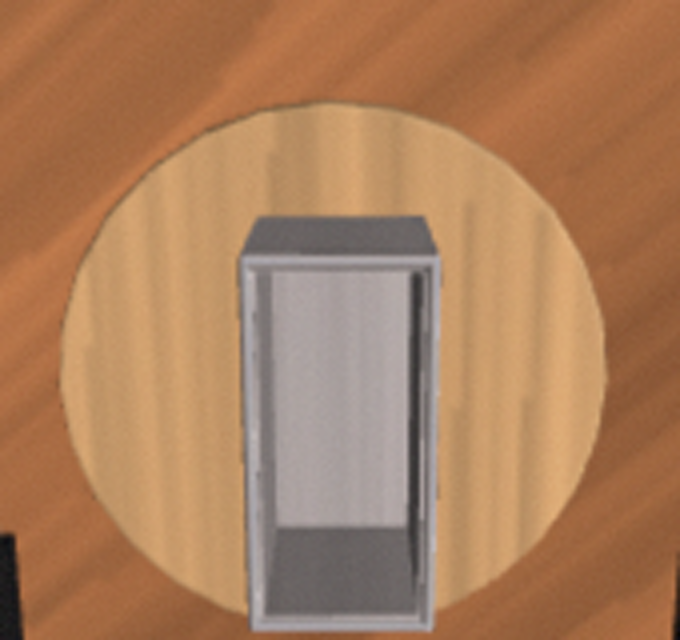

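```bash
python3 - <<'E'
from d import *
c=ld('c15.npz'); quad(c,[(240,252),(440,252),(434,631),(250,631)],190,110,60)
E
```

```text
[[437.4, -250.0], [460.7, -223.0], [517.5, -271.5], [494.1, -298.7]] centre [ 477.4 -260.8]
35.6 49.2 | 74.7 139.6 | 35.9 49.19999999999999 | 74.7 139.3 |
```

play_rows(
  commands=[
    {"offset": [-0.0008,-0.0013,0.04],"twist": 0},
    {"offset": [0,0,0.04],"twist": 0},
    {"offset": [0,0,0.0175],"twist": 0},
    {"offset": [0,0,0],"twist": 0},
    {"offset": [0,0,0],"twist": 0},
  ],
)

```text
time: 29.45
tool_pos: [476.8, -262.6, 202.1]
tcp_rot: [3.141, 0.0, 2.429]
contact_force: [1.1, -0.0, 0.0]
grip_width: 91.9
```

play_rows(
  commands=[
    {"offset": [0,0,0],"twist": 0},
    {"offset": [0,0,0],"twist": 0},
    {"offset": [0,0,0],"twist": 0},
    {"offset": [0,0,0],"twist": 0},
    {"offset": [0,0,0],"twist": 0},
  ],
  jaw=255,
)

```text
time: 29.95
tool_pos: [476.2, -263.0, 202.1]
tcp_rot: [3.141, 0.001, 2.428]
contact_force: [0.1, 1.5, 1.1]
grip_width: 56.3
```

play_rows(
  commands=[
    {"offset": [0,0,0],"twist": 0},
    {"offset": [0,0,0],"twist": 0},
    {"offset": [0,0,0],"twist": 0},
    {"offset": [0,0,0],"twist": 0},
    {"offset": [0,0,0],"twist": 0},
  ],
)

```text
time: 30.45
tool_pos: [476.2, -263.0, 201.8]
tcp_rot: [3.141, -0.0, 2.428]
contact_force: [-0.8, -0.7, 1.2]
grip_width: 36.0
```

```bash
python3 go.py 450.4 8 290 66.6
```

```text
t 30.45 [ 476.2 -263.   201.8] yaw 139.1 w 36.0 tot [196.9 187.9 -88.2] 72.5
6 x [ 0.03282  0.03132 -0.0147 ]
9 x 8.055
```

play_rows(
  commands=[
    {"offset": [0,0,-0.02],"twist": 0},
    {"offset": [0,0,-0.04],"twist": 0},
    {"offset": [0,0,-0.032],"twist": 0},
    {"offset": [0.0164,0.0156,0],"twist": 0},
    {"offset": [0.0328,0.0313,0],"twist": 0},
  ],
)

```text
time: 30.95
tool_pos: [470.0, -196.7, 294.8]
tcp_rot: [3.141, 0.004, 2.424]
contact_force: [0.7, 1.6, -1.8]
grip_width: 36.2
```

play_rows(
  commands=[
    {"offset": [0.0328,0.0313,0],"twist": 0},
    {"offset": [0.0328,0.0313,0],"twist": 0},
    {"offset": [0.0328,0.0313,0],"twist": 0},
    {"offset": [0.0328,0.0313,0],"twist": 0},
    {"offset": [0.0164,0.0156,0],"twist": 0},
  ],
)

```text
time: 31.45
tool_pos: [449.3, 10.6, 293.7]
tcp_rot: [-3.142, -0.001, 2.43]
contact_force: [-0.3, -0.9, -1.4]
grip_width: 35.6
```

play_rows(
  commands=[
    {"offset": [0,0,0],"twist": 8.1},
    {"offset": [0,0,0],"twist": 8.1},
    {"offset": [0,0,0],"twist": 8.1},
    {"offset": [0,0,0],"twist": 8.1},
    {"offset": [0,0,0],"twist": 8.1},
  ],
)

```text
time: 31.95
tool_pos: [450.2, 7.8, 293.7]
tcp_rot: [-3.141, -0.0, 1.715]
contact_force: [0.3, 0.6, -0.9]
grip_width: 36.0
```

play_rows(
  commands=[
    {"offset": [0,0,0],"twist": 8},
    {"offset": [0,0,0],"twist": 8},
    {"offset": [0,0,0],"twist": 8},
    {"offset": [0,0,0],"twist": 8},
    {"offset": [0,0,0],"twist": 0},
  ],
)

```text
time: 32.45
tool_pos: [450.2, 7.7, 293.7]
tcp_rot: [-3.141, 0.0, 1.161]
contact_force: [-0.2, -0.2, -1.7]
grip_width: 35.5
```

play_rows(
  commands=[
    {"offset": [0,0,0],"twist": 0},
    {"offset": [0,0,0],"twist": 0},
  ],
)

```text
time: 32.65
tool_pos: [450.3, 7.7, 293.8]
tcp_rot: [-3.141, -0.0, 1.165]
contact_force: [0.4, 1.0, -1.7]
grip_width: 36.0
```

```bash
python3 go.py 450.4 7.9 197 66.6;  python3 - <<'E'
from d import *
i,c,o=snap('wrist','w16'); dishes(i,c)
E
```

```text
t 32.65 [450.3   7.7 293.8] yaw 66.76 w 36.0 tot [ 0.2  0.1 96.8] 0.16
3 x [6.000e-05 2.000e-05 3.225e-02]
1 x 0.155
(448, 168, 112, 67) rect [643.6 -70.5] [ 60.8 101.4] 67.6 circ [636.7 -87.5] 52.1
(224, 129, 105, 106) rect [458.6  26.1] [93.7 87.6] 66.7 circ [458.2  25.8] 63.7
```

View pics/w16.png

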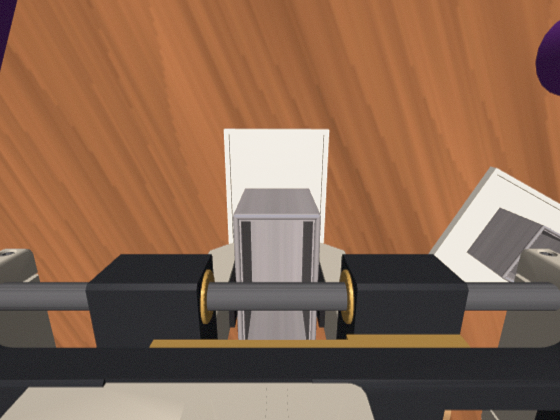

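play_rows(
  commands=[
    {"offset": [0,0,0.04],"twist": 0},
    {"offset": [0,0,0.04],"twist": 0},
    {"offset": [0,0,0.016],"twist": 0},
    {"offset": [0,0,0],"twist": 0},
    {"offset": [0,0,0],"twist": 0},
  ],
)

```text
time: 33.2
tool_pos: [450.6, 7.7, 198.1]
tcp_rot: [-3.142, -0.0, 1.163]
contact_force: [1.2, 0.4, -0.9]
grip_width: 35.9
```

play_rows(
  commands=[
    {"offset": [0,0,0.002],"twist": 0},
    {"offset": [0,0,0],"twist": 0},
    {"offset": [0,0,0],"twist": 0},
  ],
)

```text
time: 33.5
tool_pos: [450.5, 7.8, 196.5]
tcp_rot: [3.14, -0.0, 1.163]
contact_force: [0.2, 0.3, -0.8]
grip_width: 36.0
```

play_rows(
  commands=[
    {"offset": [0,0,0.0015],"twist": 0},
    {"offset": [0,0,0.001],"twist": 0},
    {"offset": [0,0,0],"twist": 0},
    {"offset": [0,0,0],"twist": 0},
  ],
)

```text
time: 33.9
tool_pos: [450.4, 7.8, 193.7]
tcp_rot: [3.141, -0.0, 1.163]
contact_force: [-0.3, 0.7, 5.3]
grip_width: 35.9
```

play_rows(
  commands=[
    {"offset": [0,0,0.0007],"twist": 0},
    {"offset": [0,0,0],"twist": 0},
  ],
)

```text
time: 34.1
tool_pos: [450.4, 7.8, 193.6]
tcp_rot: [3.141, -0.0, 1.162]
contact_force: [-2.3, 0.9, 14.4]
grip_width: 35.8
```

play_rows(
  commands=[
    {"offset": [0,0,-0.0007],"twist": 0},
    {"offset": [0,0,0],"twist": 0},
    {"offset": [0,0,0],"twist": 0},
    {"offset": [0,0,0],"twist": 0},
    {"offset": [0,0,0],"twist": 0},
  ],
  jaw=0,
)

```text
time: 34.6
tool_pos: [450.3, 7.8, 193.1]
tcp_rot: [-3.141, 0.0, 1.162]
contact_force: [0.1, 0.1, -0.3]
grip_width: 71.4
```

play_rows(
  commands=[
    {"offset": [0,0,0],"twist": 0},
    {"offset": [0,0,-0.02],"twist": 0},
    {"offset": [0,0,-0.045],"twist": 0},
    {"offset": [0,0,-0.045],"twist": 0},
    {"offset": [0,0,0],"twist": 0},
  ],
)

```text
time: 35.1
tool_pos: [451.8, 7.6, 308.4]
tcp_rot: [3.131, -0.003, 1.162]
contact_force: [-0.2, -0.5, -1.1]
grip_width: 91.8
```

play_rows(
  commands=[
    {"offset": [-0.03,-0.02,0],"twist": 0},
    {"offset": [-0.04,-0.02,-0.02],"twist": 0},
    {"offset": [-0.04,-0.02,-0.03],"twist": 0},
    {"offset": [-0.03,-0.01,-0.03],"twist": 0},
    {"offset": [0,0,0],"twist": 0},
  ],
)

```text
time: 35.6
tool_pos: [331.7, -92.7, 383.6]
tcp_rot: [3.136, 0.001, 1.159]
contact_force: [0.3, 0.5, 0.2]
grip_width: 91.7
```

```bash
python3 go.py 450 8 400 66.6; python3 - <<'E'
from h import *
i,c,o=snap('wrist','w17'); np.savez('c17.npz',*c)
i,c,o=snap('top','t17')
cv2.imwrite('pics/t17z.png',cv2.resize(i[100:320,120:460],None,fx=2.3,fy=2.3,interpolation=cv2.INTER_CUBIC))
E
```

```text
t 35.6 [331.7 -92.7 383.6] yaw 66.39 w 91.7 tot [139.6  68.1 -16.2] -0.21
4 x [ 0.03491  0.01703 -0.00405]
1 x -0.21
```

View pics/w17.png

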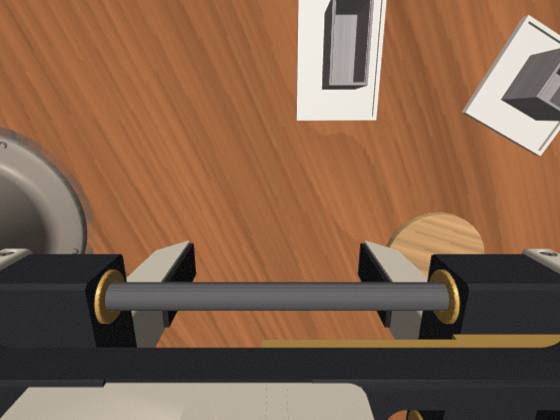

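View pics/t17z.png

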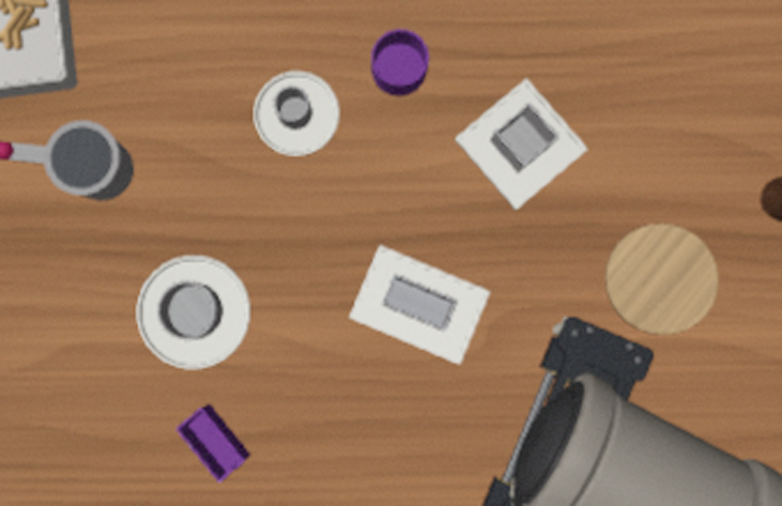

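```bash
python3 - <<'E'
from h import *
i=cv2.imread('pics/t17.png'); c=cam('top')
D={'LR':(444,260.5),'SR':(669,145.2),'SQ':(631.7,-109.3),'OB':(450.5,8)}
rr={'LR':54,'SR':40,'SQ':42,'OB':34}
up=8
I=cv2.resize(i,None,fx=up,fy=up,interpolation=cv2.INTER_CUBIC)
for n,(x,y) in D.items():
    # dish centre from outer edges in this picture
    th=np.linspace(0,2*np.pi,60)
    def ring(r,z): return ((proj(c,np.c_[x+r*np.cos(th),y+r*np.sin(th),0*th+z])+.5)*up-.5)
    m=np.zeros(I.shape[:2],np.uint8); cv2.fillPoly(m,[ring(rr[n],8).astype(np.int32)],255)
    g=((I.max(2)<188)&(m>0)).astype(np.uint8)*255
    k=max(cv2.findContours(g,0,cv2.CHAIN_APPROX_NONE)[0],key=cv2.contourArea)
    h=cv2.convexHull(k).reshape(-1,2); M=cv2.moments(h); q=np.array([M['m10'],M['m01']])/M['m00']
    P=cast(c,(q+.5)/up-.5,28)[0]
    # dish
    m2=np.zeros(I.shape[:2],np.uint8); cv2.fillPoly(m2,[ring(90 if n=='OB' else rr[n]*1.9 if n=='SQ' else rr[n]+25,8).astype(np.int32)],255)
    g2=((I.min(2)>150)&(m2>0)).astype(np.uint8)*255
    k2=max(cv2.findContours(g2,0,cv2.CHAIN_APPROX_NONE)[0],key=cv2.contourArea)
    h2=cv2.convexHull(k2).reshape(-1,2); M=cv2.moments(h2); q2=np.array([M['m10'],M['m01']])/M['m00']
    P2=cast(c,(q2+.5)/up-.5,6)[0]
    R2=cv2.minAreaRect(cast(c,(h2+.5)/up-.5,8).astype(np.float32)); R1=cv2.minAreaRect(cast(c,(h+.5)/up-.5,40).astype(np.float32))
    print(n,'mould',P.round(1),np.round(R1[1],1),round(R1[2],1),'dish',P2.round(1),np.round(R2[1],1),round(R2[2],1),'off',(P-P2).round(1))
E
```

```text
LR mould [445.6 261.3] [72.4 63.5] 86.6 dish [444.1 263. ] [127.7 127. ] 50.1 off [ 1.5 -1.6]
SR mould [670.6 147.6] [50.8 40.6] 23.0 dish [669.6 146.3] [97.3 97.4] 46.1 off [0.9 1.2]
SQ mould [ 633.6 -108.6] [53.3 63.5] 39.2 dish [ 631.9 -109.1] [107.7 108.2] 39.6 off [1.7 0.5]
OB mould [451.8   8.3] [66.1 38.9] 66.7 dish [450.5   8.2] [135.8  90.1] 66.6 off [1.3 0.2]
```

play_rows(
  commands=[
    {"offset": [0,0,0],"twist": 0},
    {"offset": [0,0,0],"twist": 0},
    {"offset": [0,0,0],"twist": 0},
  ],
)

```text
time: 36.0
tool_pos: [333.3, -90.3, 380.3]
tcp_rot: [-3.139, -0.0, 1.164]
contact_force: [0.4, -0.3, 0.2]
grip_width: 92.0
```

```bash
python3 -c "
from plant import ticket
print(ticket.close_job())"
```

```text
the job is handed in; nothing more can be done
None
```

All four moulds now stand upright in the dishes of their own shape. I parked the oblong mould on the board, moved the big round, small round and square moulds home, then set the oblong lengthwise in its dish. The job was handed in at about 36 s, with the arm clear of everything.

In the last top-camera picture:
- **Centring:** every mould is within about 2.3 mm of its dish's centre. That is close to the calibration error of about 2 mm.
- **Angles:** the oblong's angle agrees with its dish to about 0.1° and the square's to about 0.4°.
- **Other items:** the press and the purple look-alikes are unmoved by eye.
- **Forces:** the highest contact force I saw was about 14 N, when setting down the oblong mould.

My camera estimates of the same points differed by up to about 4 mm between pictures (the top camera first put the big round dish 3.7 mm from where it later did). I did not correct these small offsets. No check failed.

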